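# Test a sprung flask cradle on the workshop bench

## Task

Try out the workshop's new sprung flask cradle: take the orange guard off it and hang the guard astride the metal bar of the parking rail, let go so it hangs by itself. Then pick up the amber flask by its neck, set it upright in the blue ring and press it down until the ring is fully down against its springs. Finish still holding the flask by the neck, pressed down; leave the screwdriver, the jar and the little plywood tower where they are.

Things in the scene. Friction and masses are not known exactly. Their poses are not given: they have to be found in the camera images.
- cradle: The cradle's plywood base plate, fixed to the bench, 130 mm (its x) by 150 mm (its y) by 18 mm high; origin at the centre of its underside on the bench, z up. Two steel guide posts of 10 mm diameter stand on it at its y = +54 and -54 mm, their tops 90 mm above the bench.
- ring_seat (a point): Centre of the top face of the cradle's blue ring (inner diameter 48 mm, outer 72 mm, 10 mm thick, a lug to each post). With the ring up it is 66 mm above the bench; it moves down with the ring. The flask's bulb rests on the ring's inner edge: when seated, flask_mid is about 51 mm above this point.
- ring (a joint): How far the ring is pressed down: 0 m up, 0.025 m fully down on its stop. Springs push it up with about 4 N at the top (the flask alone hardly moves it) and about 12 N fully down, which takes a downward push of about 8 to 10 N on the flask; it springs back up if released.
- guard_grip (a point): Centre of the grip fin of the orange guard, 106 mm above its feet. Fin: upright, 14 mm thick (its x), 30 mm long (its y), from 87 to 126 mm above the feet. The guard is a loose roof-shaped saddle, 110 g, 100 mm wide (x), 30 mm deep (y): two legs, 90 mm gap, plates sloping up at 25 degrees to a ridge along y. It starts on the cradle's base plate astride the ring, axes parallel to the cradle's.
- guard_ridge (a point): Underside of the guard's ridge, on its middle, 80 mm above its feet (26 mm below guard_grip): the line (along y) that rests on the bar when the guard hangs astride it. Axes as for the guard.
- rail_mid (a point): Middle of the axis of the parking rail's horizontal aluminium bar: 14 mm in diameter, along this point's y, axis 150 mm above the bench. Two plywood posts (26 by 12 mm, 160 mm high) at y = +90 and -90 mm carry it on a fixed foot 90 (x) by 200 (y) by 12 mm; 168 mm of the bar are free between the posts.
- flask_mid (a point): Amber flat-bottomed round flask, loose, 0.14 to 0.27 kg, 115 mm high; this point is on its axis (z), 57.5 mm above its flat bottom. Bulb 64 mm in diameter, widest 28 mm above the bottom, reaching up to 57 mm; straight neck 26 mm in diameter from there to 105 mm; black stopper 31 mm in diameter from 105 to 115 mm. It starts upright on the bench.
- screwdriver_grip (a point): Middle of the handle of a blue-handled screwdriver, 180 mm long, lying on the bench. Leave alone.
- jar_mid (a point): Centre of a small closed jar, 52 mm in diameter, 60 mm high, standing on the bench. Leave alone.
- tower_mid (a point): Centre of a small plywood tower, foot 60 by 60 mm, 81 mm high, standing on the bench. Leave alone.
Not all that is in view belongs to the job. What is shaped like the part that bears rail_mid but green is not meant.

How it is judged:
By the outcome, as a careful person would: the job done as asked, in the order asked, and still so for the second after the job is handed in, while the arm keeps its last pose, push and grip.
It also fails if it takes over 58 s, if anything falls off the work surface, if the arm or the gripper's body presses on something with over 40 N, if the wrist force passes 120 N, or if a joint passes its speed limit or range.

## Robot

A 7-joint arm with a two-finger parallel gripper is mounted at the origin on the work surface. World frame = base frame: x ahead of the robot, y to its left, z up, the work surface at z = 0. Lengths are in m, angles in degrees, forces in N, time in s.
With the tool pointing down it reaches from about 0.425 to 0.875 m from the base axis. Payload 4.7 kg.
Tool frame: the origin (TCP) lies at the very end of the fingers, on their centre line; the grasp point (between the pads) lies env.tcp_to_grasp behind it (env.tcp_to_grasp is the distance from the TCP to the grasp point, in m); z points along the fingers, x is the direction in which the jaws open and shut, and the axes are right-handed (so a half turn about z gives the same grasp; the last joint's range is limited). The gripper opens to 87 mm and grips with 3 to 60 N. Pads are 19 mm wide; open, the fingers measure 117 mm over their backs; the gripper's body (75 mm by 190 mm) begins 51 mm behind the grasp point.
Start: joints at [-68.234, 18.392, -4.016, 83.108, 1.295, 78.541, -3.26], TCP at [0.233, 0.607, 0.223] pointing down, gripper open.
Joint ranges: [-163.93, 163.93], [-17.29, 119.83], [-79.2, 71.16], [3.27, 140.29], [-89.18, 269.18], [5.43, 117.66], [-154.24, 154.24]. Speed limits (degrees/s): [147.25, 147.25, 180, 180, 180, 180, 180].

## Interface

Orientations are given as [roll, pitch, yaw] about the fixed x, y, z axes, in that order (R = Rz(yaw) Ry(pitch) Rx(roll)).
In Python, from cell import env gives the robot as it stands. The module is installed in compiled form; this text tells all that it offers.
- The arm moves only by the tool send_rows, never from a script. Its argument "steps" is a list of rows, each a list of 3 entries, a list of its own where there are three numbers: the shift along the tool's x, y, z in m, then the turn, a rotation vector about the tool's x, y, z in rad, then the finger opening in m, from 0 to 0.087. A call has exactly 5 rows; each row is the pose to reach, as a shift and turn from the pose commanded when the call began, along the tool's axes at that moment; what a row does not reach only later rows make up. A row lasts 1/12 s, in which the tool goes at most 41.7 mm and 7.16 degrees, less where a joint would pass 70% of its speed; a pose out of reach is approached as far as the arm can. A call with a gripper value outside its range is refused whole. The fingers move at their own pace and stop on an object; "grip_force" is the grip in N (left out, the last holds). Time passes only in rows, so rows that repeat a pose let the fingers close, or fill a call up. It gives the time, the measured TCP pose, the force and the opening at its end, in the units of the state.
- env.get_obs(): the state, without advancing time (a new reading comes with each control period).
- env.read_camera(name): name is "scene" or "side" or "wrist"; returns a dict with "pixels" (420x560x3 uint8, red, green, blue), "fx", "fy", "cx", "cy" (pixels), "position" and "rotation" of the camera in the world. Camera axes: x right, y up, looking along -z (the intrinsics and any distortion apply to the point x, -y, -z); pixel columns grow to the right and rows downward; lengths in m; the calibration is good to about 2 mm. A picture is of the moment at which its call begins. There is no depth.
- env.sign_off(): hands the job in, once; it reports no verdict.
The state is a dict: "time_s": time; "qpos": joint angles; "joint_velocities": joint speeds; "effort": joint torques, N m; "tool_pos": TCP position; "tool_rot": TCP orientation; "force": force on the tool from outside, world axes, zero at the start; "wrist_torque": the same for the moment, N m; "grip_width": finger opening in m.
Only numpy, scipy, OpenCV 4.12 (cv2) and the standard library are available. Lean on these libraries where they do the work, as an engineer would, in place of code of your own. Each camera call takes 0.05 s, during which the arm holds its last target.

## Working session

There is one attempt and no reset: what is moved stays moved. The work goes in short steps, Python scripts to look and compute and a tool call to move; the robot and the scene stay as the last step left them, time stands still between calls to the robot, and variables do not carry over. Pictures are saved under pics/ and viewed, and the job is handed in when it is done.

Besides the shell and the picture viewer there is one more tool, called after "Call:" by a JSON object that holds its "fn" and its "kwargs". send_rows: Moves the arm, as the interface text tells. Its arguments: {"type":"object","properties":{"steps":{"type":"array"},"grip_force":{"type":"number"}},"required":["steps"]}

```bash
mkdir -p pics; ls
cat > h.py <<'E'
import numpy as np, cv2
from cell import env
def snap(n,f):
    c=env.read_camera(n); cv2.imwrite(f,c['pixels'][:,:,::-1]); return c
E
python3 - <<'E'
from h import *
import pickle
d={}
for n in ("scene","side","wrist"):
    d[n]=snap(n,f"pics/{n}0.png"); c=d[n]
    print(n,{k:np.round(v,4).tolist() if not isinstance(v,(str,dict)) else v for k,v in c.items() if k!='pixels'})
pickle.dump(d,open('cams0.pkl','wb'))
o=env.get_obs()
for k,v in o.items(): print(k,np.round(v,4))
print(env.tcp_to_grasp)
E
```

```text
pics
scene {'fx': 463.5652, 'fy': 463.5652, 'cx': 279.4194, 'cy': 210.6142, 'position': [1.0769, -0.1846, 1.0704], 'rotation': [33.8315, -0.0077, 65.1498]}
side {'fx': 421.7592, 'fy': 421.7592, 'cx': 283.1131, 'cy': 201.5836, 'position': [-0.0295, -0.5393, 0.951], 'rotation': [45.174, 0.848, -40.8078]}
wrist {'fx': 339.4798, 'fy': 339.4798, 'cx': 278.672, 'cy': 202.842, 'position': [0.1575, 0.6343, 0.3837], 'rotation': [-16.965, 0.1252, 69.024]}
time_s 0.15
qpos [-68.2335  18.4274  -4.016   83.1582   1.2965  78.5407  -3.2604]
joint_velocities [ 0.004  -0.1114  0.0055 -0.1229  0.0029 -0.0298 -0.0994]
effort [ 2.00000e-04 -4.91796e+01 -4.04400e-01 -3.12878e+01 -6.38000e-02
  4.04000e-02  1.00000e-04]
tool_pos [0.2324 0.6066 0.2217]
tool_rot [1.799936e+02 8.100000e-02 6.904320e+01]
force [-0.134  -0.68    0.1297]
wrist_torque [ 0.0494 -0.0289  0.0467]
grip_width 0.0873
0.0187
```

View pics/scene0.png

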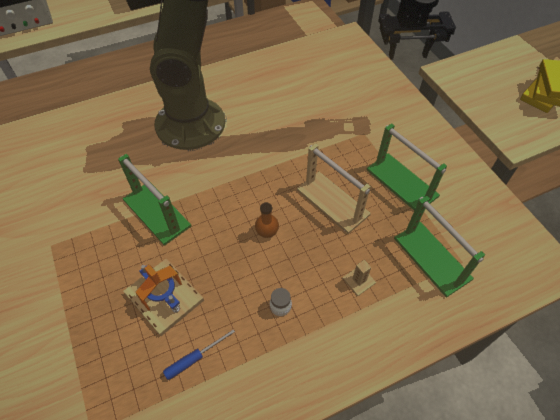

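View pics/side0.png

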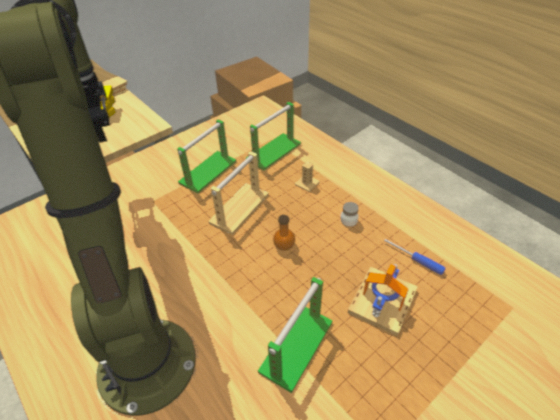

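View pics/wrist0.png

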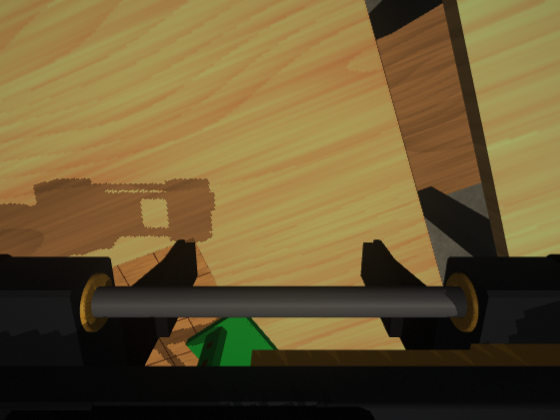

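Run:
```python
import cv2,numpy as np
s=cv2.imread('pics/scene0.png'); t=cv2.imread('pics/side0.png')
def crop(im,x,y,w,h,f): return cv2.resize(im[y:y+h,x:x+w],None,fx=f,fy=f,interpolation=cv2.INTER_CUBIC)
cv2.imwrite('pics/c1.png',np.hstack([crop(s,110,240,100,100,4),crop(t,335,245,100,100,4)]))
cv2.imwrite('pics/c2.png',np.hstack([crop(s,240,135,140,115,2.8),crop(t,195,140,140,115,2.8)]))
```

```text
(no output)
```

View pics/c1.png

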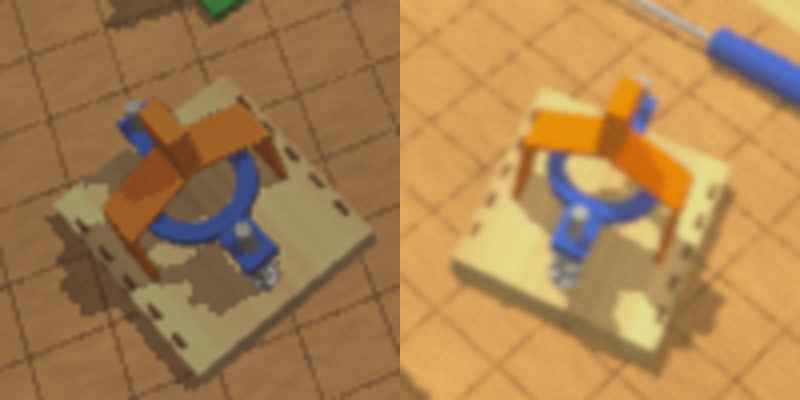

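View pics/c2.png

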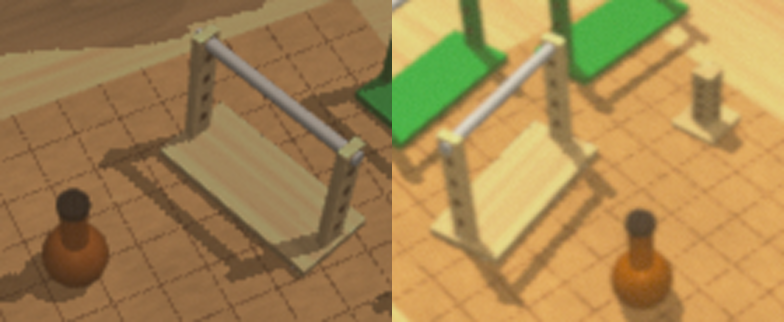

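```bash
cat >> h.py <<'E'
from scipy.spatial.transform import Rotation as Rt
def Rm(c): return Rt.from_euler('xyz',c['rotation'],degrees=True).as_matrix()
def ray(c,uv):
    d=np.array([(uv[0]-c['cx'])/c['fx'],-(uv[1]-c['cy'])/c['fy'],-1.]); d=Rm(c)@d
    return np.array(c['position']),d/np.linalg.norm(d)
def plane(c,uv,z):
    p,d=ray(c,uv); return p+d*(z-p[2])/d[2]
def tri(l):
    A=np.zeros((3,3));b=np.zeros(3);rs=[ray(c,uv) for c,uv in l]
    for p,d in rs:
        M=np.eye(3)-np.outer(d,d);A+=M;b+=M@p
    x=np.linalg.solve(A,b); e=[np.linalg.norm((np.eye(3)-np.outer(d,d))@(x-p)) for p,d in rs]
    return x,max(e)
def proj(c,X):
    q=Rm(c).T@(np.array(X)-np.array(c['position'])); return c['cx']+c['fx']*q[0]/-q[2], c['cy']-c['fy']*q[1]/-q[2]
E
cat > m0.py <<'E'
from h import *
import pickle
d=pickle.load(open('cams0.pkl','rb')); S,T=d['scene'],d['side']
s1=lambda x,y:(x/4+110-.375,y/4+240-.375); t1=lambda x,y:((x-400)/4+335-.375,y/4+245-.375)
s2=lambda x,y:(x/2.8+240-.3,y/2.8+135-.3); t2=lambda x,y:((x-392)/2.8+195-.3,y/2.8+140-.3)
P={'fin_top':(s1(168,122),t1(628,95)),'railA':(s2(205,36),t2(450,143)),'railB':(s2(350,152),t2(553,41)),
'stopper':(s2(73,202),t2(640,221)),'postFar':(s1(134,105),t1(643,83)),'postNear':(s1(243,228),t1(578,212)),
'cLeft':(s1(57,203),t1(540,90)),'cTop':(s1(225,80),t1(733,165))}
for k,(a,b) in P.items():
    x,e=tri([(S,a),(T,b)]); print(k,np.round(x*1000,1),'gap',round(e*1000,1))
for n,uv in (('L',s1(57,203)),('T',s1(225,80)),('R',s1(375,237)),('B',s1(195,370))): print('S',n,np.round(plane(S,uv,.018)*1000,1))
for n,uv in (('1',t1(540,90)),('2',t1(733,165)),('3',t1(655,348)),('4',t1(455,262))): print('T',n,np.round(plane(T,uv,.018)*1000,1))
E
python3 m0.py
```

```text
fin_top [ 537.9 -249.2  141.6] gap 2.1
railA [375.  236.5 151.2] gap 1.5
railB [548.8 291.5 153.1] gap 0.4
stopper [470.   58.5 112.3] gap 0.7
postFar [ 534.  -259.9  166.3] gap 0.4
postNear [ 542.9 -236.3   -4.7] gap 0.9
cLeft [ 528.  -265.6  132.8] gap 57.0
cTop [ 538.8 -264.6  138. ] gap 55.6
S L [ 490.2 -332.8   18. ]
S T [ 451.7 -214.3   18. ]
S R [ 593.1 -163.5   18. ]
S B [ 627.2 -286.3   18. ]
T 1 [ 584.  -165.5   18. ]
T 2 [ 632.1 -287.7   18. ]
T 3 [ 491.4 -335.4   18. ]
T 4 [ 444.6 -217.3   18. ]
```

Candidates for the rail, in scene pixels: plywood rail (335,185), and green rails (155,210), (405,165) and (440,245). I choose the plywood one. The only orange saddle on the bench is at (157,283), because the yellow thing at (545,85) is off on another table. The amber flask is at (267,222), and the white jar at (280,300) is not wanted. The close crops confirm these choices. Next I'll fly over the rail for a wrist view.

```bash
cat > plan.py <<'E'
# usage: plan.py x y z yaw ; prints total shift in tool axes (from measured pose) and turn, for target TCP pose
import sys; from h import *
x,y,z,yaw=map(float,sys.argv[1:5]); o=env.get_obs()
R=Rt.from_euler('xyz',o['tool_rot'],degrees=True); G=Rt.from_euler('xyz',[180,0,yaw],degrees=True)
dl=R.inv().apply(np.array([x,y,z])-o['tool_pos']); rv=(R.inv()*G).as_rotvec()
print('pos',np.round(o['tool_pos'],4),'rot',np.round(o['tool_rot'],2),'shift',np.round(dl,4),'turn',np.round(rv,4),'norms',round(np.linalg.norm(dl),3),round(np.degrees(np.linalg.norm(rv)),1), 'per row', np.round(dl/5,4),np.round(rv/5,4))
E
python3 plan.py 0.29 0.50 0.31 46
```

```text
pos [0.2324 0.6066 0.2217] rot [1.7999e+02 8.0000e-02 6.9040e+01] shift [-0.0791  0.0919 -0.0881] turn [4.000e-04 1.400e-03 4.022e-01] norms 0.15 23.0 per row [-0.0158  0.0184 -0.0176] [0.0001 0.0003 0.0804]
```

Call:
{"fn": "send_rows", "kwargs": {"steps": [[[-0.016, 0.018, -0.018], [0, 0, 0.08], 0.087], [[-0.032, 0.036, -0.036], [0, 0, 0.16], 0.087], [[-0.048, 0.054, -0.054], [0, 0, 0.24], 0.087], [[-0.064, 0.072, -0.072], [0, 0, 0.32], 0.087], [[-0.08, 0.09, -0.09], [0, 0, 0.4], 0.087]]}}

```text
time_s: 0.57
tool_pos: [0.2883, 0.4988, 0.313]
tool_rot: [180.0, 0.0, 45.9]
force: [1.0, 0.6, 0.1]
grip_width: 0.0868
```

```bash
python3 plan.py 0.38 0.38 0.38 23
```

```text
pos [0.2883 0.4988 0.313 ] rot [1.7999e+02 3.0000e-02 4.5900e+01] shift [-0.0216  0.1485 -0.0669] turn [3.000e-04 6.000e-04 3.997e-01] norms 0.164 22.9 per row [-0.0043  0.0297 -0.0134] [0.0001 0.0001 0.0799]
```

Call:
{"fn": "send_rows", "kwargs": {"steps": [[[-0.004, 0.03, -0.013], [0, 0, 0.08], 0.087], [[-0.008, 0.06, -0.026], [0, 0, 0.16], 0.087], [[-0.012, 0.09, -0.039], [0, 0, 0.24], 0.087], [[-0.016, 0.12, -0.052], [0, 0, 0.32], 0.087], [[-0.02, 0.15, -0.065], [0, 0, 0.4], 0.087]]}}

```text
time_s: 0.98
tool_pos: [0.3828, 0.3803, 0.3781]
tool_rot: [-180.0, 0.0, 23.0]
force: [0.5, 1.2, 0.3]
grip_width: 0.0872
```

```bash
python3 plan.py 0.462 0.264 0.40 0
```

```text
pos [0.3828 0.3803 0.3781] rot [-1.800e+02  1.000e-02  2.299e+01] shift [ 0.0275  0.138  -0.0219] turn [0.000e+00 1.000e-04 4.012e-01] norms 0.142 23.0 per row [ 0.0055  0.0276 -0.0044] [0.     0.     0.0802]
```

Call:
{"fn": "send_rows", "kwargs": {"steps": [[[0.006, 0.028, -0.005], [0, 0, 0.08], 0.087], [[0.012, 0.056, -0.01], [0, 0, 0.16], 0.087], [[0.018, 0.084, -0.014], [0, 0, 0.24], 0.087], [[0.023, 0.112, -0.018], [0, 0, 0.32], 0.087], [[0.028, 0.138, -0.022], [0, 0, 0.4], 0.087]]}}

```text
time_s: 1.4
tool_pos: [0.463, 0.2641, 0.3996]
tool_rot: [180.0, 0.0, 0.0]
force: [0.9, -0.1, 0.3]
grip_width: 0.0867
```

Run:
```python
from h import *
import pickle
for i in range(2): env.read_camera('wrist')
c=snap('wrist','pics/w1.png'); pickle.dump(c,open('w1.pkl','wb'))
o=env.get_obs();print(o['tool_pos'],o['tool_rot'],c['position'],c['rotation'])
```

```text
[0.46373403 0.26347896 0.39989636] [-1.79994945e+02 -4.40120794e-02  1.42668457e-03] [0.46550029 0.33969203 0.56248766] [-17.02210353  -0.18301184  -0.36388422]
```

View pics/w1.png

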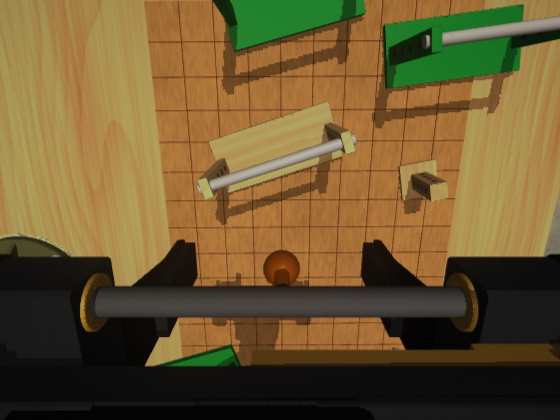

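```bash
python3 - <<'E'
import cv2
w=cv2.imread('pics/w1.png'); cv2.imwrite('pics/w1c.png',cv2.resize(w[120:210,190:370],None,fx=4.4,fy=4.4,interpolation=cv2.INTER_CUBIC))
E
python3 plan.py 0.50 0.19 0.40 -20
```

```text
pos [0.4637 0.2635 0.3999] rot [-1.7999e+02 -4.0000e-02  0.0000e+00] shift [ 0.0363  0.0735 -0.0001] turn [-2.000e-04 -7.000e-04  3.491e-01] norms 0.082 20.0 per row [ 0.0073  0.0147 -0.    ] [-0.     -0.0001  0.0698]
```

View pics/w1c.png

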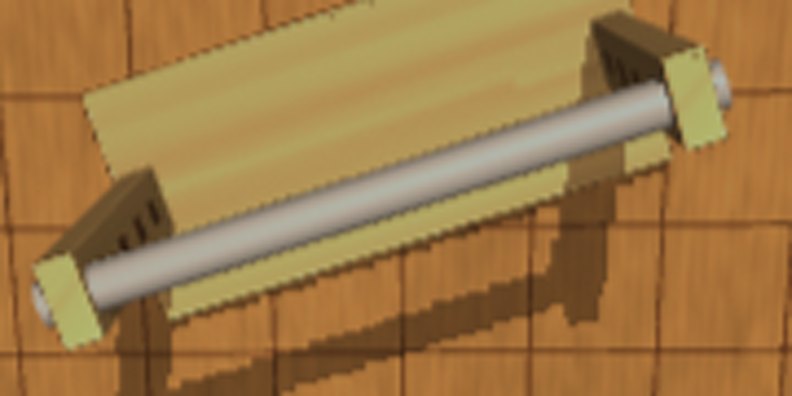

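Call:
{"fn": "send_rows", "kwargs": {"steps": [[[0.007, 0.015, 0], [0, 0, 0.07], 0.087], [[0.014, 0.03, 0], [0, 0, 0.14], 0.087], [[0.021, 0.044, 0], [0, 0, 0.21], 0.087], [[0.029, 0.059, 0], [0, 0, 0.28], 0.087], [[0.036, 0.074, 0], [0, 0, 0.35], 0.087]]}}

```text
time_s: 1.97
tool_pos: [0.4982, 0.1931, 0.3991]
tool_rot: [180.0, 0.1, -19.8]
force: [-0.4, 0.7, -0.4]
grip_width: 0.0871
```

```bash
python3 - <<'E'
from h import *
import pickle
for i in range(2): env.read_camera('wrist')
c=snap('wrist','pics/w2.png'); pickle.dump(c,open('w2.pkl','wb'))
E
python3 plan.py 0.57 0.03 0.40 -46
```

```text
pos [0.4984 0.1924 0.3993] rot [-1.7999e+02  4.0000e-02 -1.9690e+01] shift [ 0.1221  0.1288 -0.0008] turn [0.     0.0007 0.4593] norms 0.177 26.3 per row [ 0.0244  0.0258 -0.0002] [0.     0.0001 0.0919]
```

View pics/w2.png

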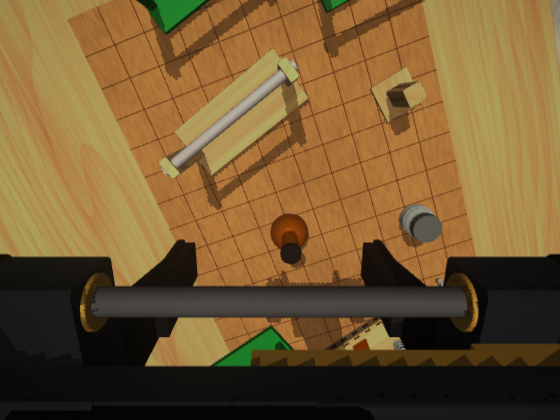

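The plywood rail's post tops are at about (169,167) and (289,70), the flask's stopper is at (291,254), and the jar is at (422,225). I'll triangulate these and move on.

Run:
```python
import cv2
w=cv2.imread('pics/w2.png'); cv2.imwrite('pics/w2c.png',cv2.resize(w[50:185,150:320],None,fx=4.4,fy=4.4,interpolation=cv2.INTER_CUBIC))
```

```text
(no output)
```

View pics/w2c.png

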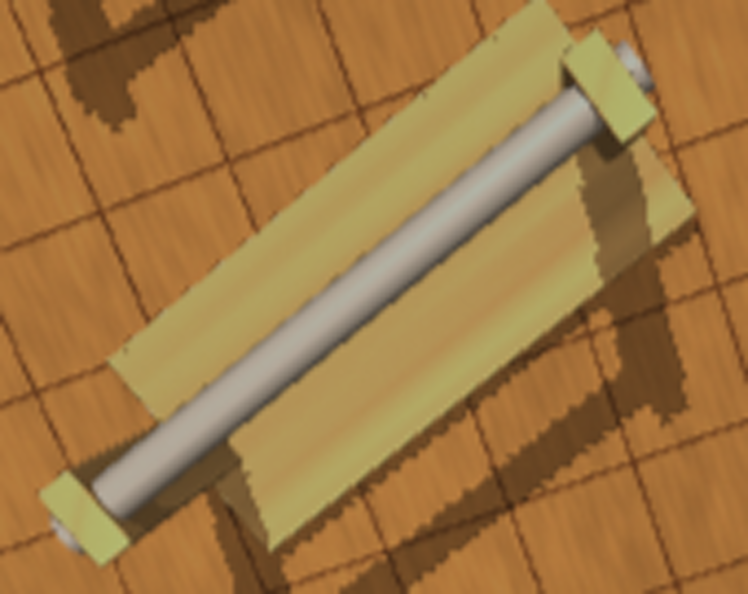

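Call:
{"fn": "send_rows", "kwargs": {"steps": [[[0.024, 0.026, 0], [0, 0, 0.09], 0.087], [[0.048, 0.052, 0], [0, 0, 0.18], 0.087], [[0.072, 0.078, 0], [0, 0, 0.27], 0.087], [[0.097, 0.103, 0], [0, 0, 0.36], 0.087], [[0.122, 0.129, 0], [0, 0, 0.46], 0.087]]}}

```text
time_s: 2.53
tool_pos: [0.57, 0.0312, 0.3994]
tool_rot: [-179.9, 0.1, -46.0]
force: [1.1, 0.3, -0.2]
grip_width: 0.0871
```

```bash
python3 plan.py 0.56 -0.12 0.36 -71
```

```text
pos [0.57   0.0312 0.3994] rot [-1.7994e+02  8.0000e-02 -4.5980e+01] shift [0.1018 0.1124 0.0391] turn [-0.0008  0.0016  0.4367] norms 0.157 25.0 per row [0.0204 0.0225 0.0078] [-0.0002  0.0003  0.0873]
```

Run:
```python
from h import *
import pickle
a=pickle.load(open('w1.pkl','rb'));b=pickle.load(open('w2.pkl','rb'));d=pickle.load(open('cams0.pkl','rb'))
f=lambda x,y:(x/4.4+190-.39,y/4.4+120-.39); g=lambda x,y:(x/4.4+150-.39,y/4.4+50-.39)
s2=lambda x,y:(x/2.8+240-.3,y/2.8+135-.3); t2=lambda x,y:((x-392)/2.8+195-.3,y/2.8+140-.3)
R={}
for n,l in {'postA':[(a,f(71,301)),(b,g(85,519)),(d['scene'],s2(205,36)),(d['side'],t2(450,143))],'postB':[(a,f(696,98)),(b,g(609,86)),(d['scene'],s2(350,152)),(d['side'],t2(553,41))]}.items():
    for k in ([0,1],[2,3],[0,1,2,3]):
        x,e=tri([l[i] for i in k]); print(n,k,np.round(x*1000,1),round(e*1000,1))
    R[n]=[plane(c,uv,.160) for c,uv in l]; print(np.round(np.array(R[n])*1000,1))
# bar centreline points between posts onto z=.15
for c,l in ((a,[f(105,283),f(655,108)]),(b,[g(115,500),g(585,112)])):
    p=[plane(c,u,.15) for u in l]; v=p[1]-p[0]; print('bar',np.round(np.array(p)*1000,1),np.degrees(np.arctan2(v[1],v[0])), np.round((p[0]+p[1])*500,1))
for k in R: pass
A=np.array(R['postA']);B=np.array(R['postB']); v=B-A
print('ang',np.degrees(np.arctan2(v[:,1],v[:,0])),'len',np.linalg.norm(v,axis=1),'mid',np.round((A+B)*500,1))
```

```text
postA [0, 1] [376.7 235.8 159.8] 0.3
postA [2, 3] [375.  236.5 151.2] 1.5
postA [0, 1, 2, 3] [374.9 235.2 152.6] 2.1
[[377.  236.1 160. ]
 [376.6 235.7 160. ]
 [380.6 234.  160. ]
 [370.6 225.9 160. ]]
postB [0, 1] [547.5 290.8 160.6] 0.2
postB [2, 3] [548.8 291.5 153.1] 0.4
postB [0, 1, 2, 3] [548.6 290.8 153.7] 0.9
[[547.8 290.8 160. ]
 [547.4 290.7 160. ]
 [553.  287.5 160. ]
 [543.9 284.9 160. ]]
bar [[384.8 238.7 150. ]
 [538.7 287.  150. ]] 17.41630678734835 [461.7 262.8 150. ]
bar [[383.  237.  150. ]
 [540.  287.6 150. ]] 17.863168921529162 [461.5 262.3 150. ]
ang [17.77922983 17.85894903 17.24958964 18.7754038 ] len [0.17937541 0.17947122 0.18049593 0.18306641] mid [[462.4 263.5 160. ]
 [462.  263.2 160. ]
 [466.8 260.8 160. ]
 [457.2 255.4 160. ]]
```

Call:
{"fn": "send_rows", "kwargs": {"steps": [[[0.02, 0.023, 0.008], [0, 0, 0.088], 0.087], [[0.04, 0.045, 0.016], [0, 0, 0.175], 0.087], [[0.06, 0.068, 0.024], [0, 0, 0.262], 0.087], [[0.08, 0.09, 0.032], [0, 0, 0.35], 0.087], [[0.102, 0.112, 0.04], [0, 0, 0.437], 0.087]]}}

```text
time_s: 2.95
tool_pos: [0.56, -0.1199, 0.3589]
tool_rot: [-180.0, 0.1, -71.0]
force: [0.6, -0.5, 1.0]
grip_width: 0.087
```

```bash
python3 plan.py 0.54 -0.25 0.33 -71
```

```text
pos [ 0.56   -0.1199  0.3589] rot [-1.7996e+02  1.1000e-01 -7.1040e+01] shift [0.1166 0.0613 0.0287] turn [-0.0006  0.0019 -0.0006] norms 0.135 0.1 per row [0.0233 0.0123 0.0057] [-0.0001  0.0004 -0.0001]
```

The rail post tops measure 159.8 and 160.6 mm (should be 160) and are 179.4 mm apart (should be 180). The rail middle is at (462, 263) mm and the bar lies at 17.7°. Next I'll move over the guard.

Call:
{"fn": "send_rows", "kwargs": {"steps": [[[0.023, 0.012, 0.006], [0, 0, 0], 0.087], [[0.046, 0.024, 0.012], [0, 0, 0], 0.087], [[0.07, 0.036, 0.018], [0, 0, 0], 0.087], [[0.093, 0.048, 0.024], [0, 0, 0], 0.087], [[0.117, 0.061, 0.029], [0, 0, 0], 0.087]]}}

```text
time_s: 3.37
tool_pos: [0.541, -0.25, 0.3296]
tool_rot: [-180.0, 0.1, -70.8]
force: [0.0, 0.4, -0.3]
grip_width: 0.0867
```

Run:
```python
from h import *
import pickle
for i in range(2): env.read_camera('wrist')
c=snap('wrist','pics/w3.png'); pickle.dump(c,open('w3.pkl','wb'))
cv2.imwrite('pics/w3c.png',cv2.resize(c['pixels'][50:260,180:400,::-1],None,fx=2.8,fy=2.8,interpolation=cv2.INTER_CUBIC))
o=env.get_obs();print(o['tool_pos'],o['tool_rot'])
```

```text
[ 0.53955802 -0.25234872  0.32974605] [ 1.79945713e+02  5.86700091e-02 -7.11717206e+01]
```

View pics/w3c.png

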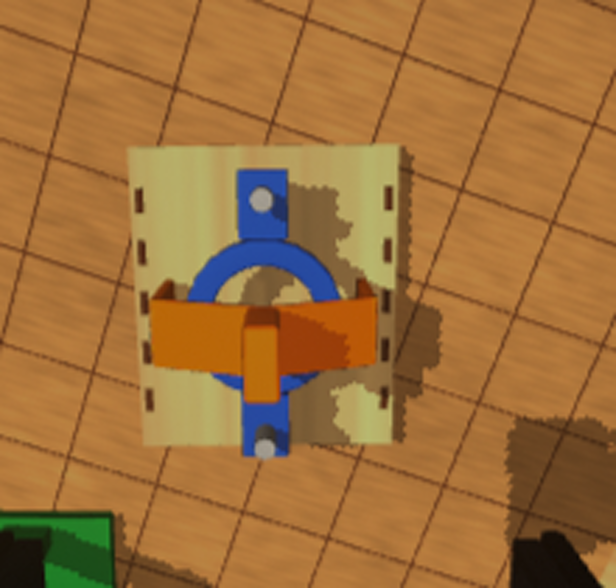

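Call:
{"fn": "send_rows", "kwargs": {"steps": [[[0, 0.012, 0], [0, 0, 0], 0.087], [[0, 0.024, 0], [0, 0, 0], 0.087], [[0, 0.036, 0], [0, 0, 0], 0.087], [[0, 0.048, 0], [0, 0, 0], 0.087], [[0, 0.06, 0], [0, 0, 0], 0.087]]}}

```text
time_s: 3.93
tool_pos: [0.4818, -0.2715, 0.3309]
tool_rot: [-179.9, 0.0, -71.1]
force: [-0.4, -0.6, 1.1]
grip_width: 0.0873
```

Run:
```python
from h import *
import pickle
for i in range(2): env.read_camera('wrist')
c=snap('wrist','pics/w4.png'); pickle.dump(c,open('w4.pkl','wb'))
cv2.imwrite('pics/w4c.png',cv2.resize(c['pixels'][0:210,180:400,::-1],None,fx=2.8,fy=2.8,interpolation=cv2.INTER_CUBIC))
o=env.get_obs();print(o['tool_pos'],o['tool_rot'])
```

```text
[ 0.48218949 -0.2720213   0.33123922] [-1.79865500e+02  1.85000431e-02 -7.12260726e+01]
```

View pics/w4c.png

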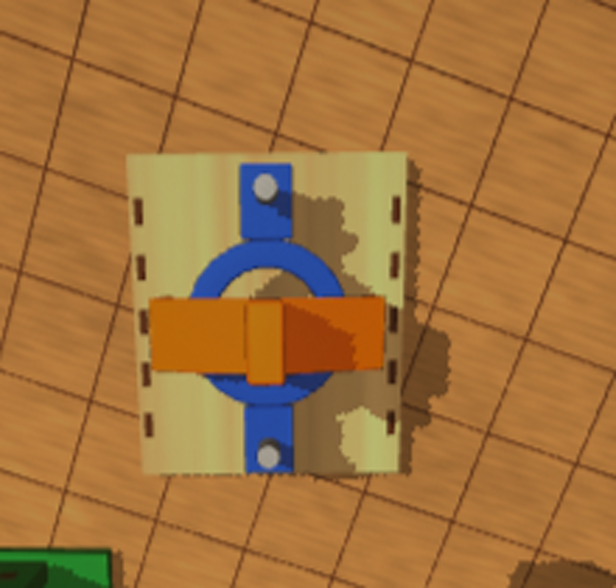

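```bash
python3 - <<'E'
from h import *
import pickle
a=pickle.load(open('w3.pkl','rb'));b=pickle.load(open('w4.pkl','rb'));S=pickle.load(open('cams0.pkl','rb'))['scene']
f=lambda x,y:(x/2.8+180-.3,y/2.8+50-.3); g=lambda x,y:(x/2.8+180-.3,y/2.8-.3)
s1=lambda x,y:(x/4+110-.375,y/4+240-.375)
for n,p,q,h,s in (('fin',(261.5,364),(265.5,344),.144,(168,122)),('post1',(261,200),(265,187),.09,(243,228)),('post2',(265,447),(269,457),.09,(134,105))):
    x,e=tri([(a,f(*p)),(b,g(*q))]); print(n,np.round(x*1000,1),round(e*1000,1),np.round(plane(a,f(*p),h)*1000,1),np.round(plane(b,g(*q),h)*1000,1),'scene',np.round(plane(S,s1(*s),h)*1000,1))
# fin long edges direction, view b
for c,F,P in ((a,f,[(246,325),(244,403),(277,325),(279,403)]),(b,g,[(248,305),(248,384),(283,305),(283,384)])):
    q=[plane(c,F(*p),.144) for p in P]
    for i in (0,2):
        v=q[i]-q[i+1];print('edge',np.degrees(np.arctan2(v[1],v[0])),np.linalg.norm(v))
    print('w',np.linalg.norm(q[0]-q[2]))
v=plane(b,g(265,187),.09)-plane(b,g(269,457),.09);print('cradle y ang',np.degrees(np.arctan2(v[1],v[0])),np.linalg.norm(v))
E
python3 plan.py 0.54 -0.25 0.22 -71
```

```text
fin [ 534.5 -251.7  138.2] 0.0 [ 535.8 -251.3  144. ] [ 534.9 -251.6  144. ] scene [ 538.5 -247.1  144. ]
post1 [ 589.1 -232.6   88.7] 0.1 [ 589.1 -232.6   90. ] [ 589.  -232.7   90. ] scene [ 589.7 -231.    90. ]
post2 [ 486.  -268.7   82.7] 0.1 [ 488.3 -267.9   90. ] [ 487.3 -268.5   90. ] scene [ 488.  -265.9   90. ]
edge 16.63697966225886 0.029936394518363104
edge 20.086526014545388 0.029929773495837426
w 0.011463541264106689
edge 18.165069108822742 0.027639676890174394
edge 18.774086347173323 0.0276392751524041
w 0.01241089770122741
cradle y ang 19.371938077610604 0.10777263167113471
pos [ 0.4822 -0.272   0.3312] rot [-1.7987e+02  2.0000e-02 -7.1230e+01] shift [-0.0022 -0.0616  0.1114] turn [-0.0023  0.0003 -0.0039] norms 0.127 0.3 per row [-0.0004 -0.0123  0.0223] [-0.0005  0.0001 -0.0008]
```

```bash
python3 plan.py 0.536 -0.251 0.19 -70.7
```

```text
pos [ 0.4822 -0.272   0.3312] rot [-1.7987e+02  2.0000e-02 -7.1230e+01] shift [-0.0025 -0.0574  0.1414] turn [-0.0023  0.0003 -0.0092] norms 0.153 0.5 per row [-0.0005 -0.0115  0.0283] [-0.0005  0.0001 -0.0018]
```

Call:
{"fn": "send_rows", "kwargs": {"steps": [[[-0.0005, -0.015, 0.02], [0, 0, 0], 0.087], [[-0.001, -0.035, 0.05], [0, 0, 0], 0.087], [[-0.0015, -0.05, 0.08], [0, 0, 0], 0.087], [[-0.002, -0.0575, 0.115], [0, 0, -0.005], 0.087], [[-0.0025, -0.0575, 0.141], [0, 0, -0.009], 0.087]]}}

```text
time_s: 4.5
tool_pos: [0.5384, -0.2477, 0.1864]
tool_rot: [179.9, 0.1, -70.4]
force: [-0.2, 0.3, -0.3]
grip_width: 0.0868
```

Call:
{"fn": "send_rows", "kwargs": {"steps": [[[0, 0, 0], [0, 0, 0], 0.087], [[0, 0, 0], [0, 0, 0], 0.087], [[0, 0, 0], [0, 0, 0], 0.087], [[0, 0, 0], [0, 0, 0], 0.087], [[0, 0, 0], [0, 0, 0], 0.087]]}}

```text
time_s: 4.92
tool_pos: [0.5378, -0.2514, 0.1918]
tool_rot: [-179.8, -0.1, -70.7]
force: [0.1, 0.2, 0.4]
grip_width: 0.087
```

```bash
python3 plan.py 0.5355 -0.2513 0.109 -70.7
python3 - <<'E'
from h import *
snap('wrist','pics/w5.png'); c=snap('scene','pics/s5.png')
E
```

```text
pos [ 0.5378 -0.2514  0.1918] rot [-1.7981e+02 -1.1000e-01 -7.0670e+01] shift [-0.001   0.0024  0.0828] turn [-0.0034 -0.002   0.0006] norms 0.083 0.2 per row [-0.0002  0.0005  0.0166] [-0.0007 -0.0004  0.0001]
```

View pics/w5.png

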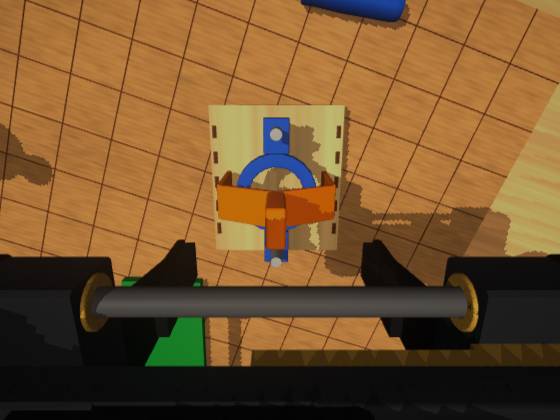

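The fin sits at (276,228), midway between the fingers (centre column about 279). Descending.

Call:
{"fn": "send_rows", "kwargs": {"steps": [[[0, 0.001, 0.02], [0, 0, 0], 0.087], [[-0.001, 0.002, 0.045], [0, 0, 0], 0.087], [[-0.001, 0.002, 0.065], [0, 0, 0], 0.087], [[-0.001, 0.002, 0.078], [0, 0, 0], 0.087], [[-0.001, 0.002, 0.083], [0, 0, 0], 0.087]]}}

```text
time_s: 5.43
tool_pos: [0.5336, -0.2497, 0.1049]
tool_rot: [179.9, 0.1, -70.6]
force: [0.8, 0.4, -0.7]
grip_width: 0.0868
```

Call:
{"fn": "send_rows", "kwargs": {"steps": [[[0, 0, 0], [0, 0, 0], 0.05], [[0, 0, 0], [0, 0, 0], 0.03], [[0, 0, 0], [0, 0, 0], 0.02], [[0, 0, 0], [0, 0, 0], 0.01], [[0, 0, 0], [0, 0, 0], 0.005]], "grip_force": 20}}

```text
time_s: 5.85
tool_pos: [0.5352, -0.2506, 0.1076]
tool_rot: [-179.9, -0.0, -70.6]
force: [0.7, -0.4, -0.7]
grip_width: 0.0613
```

Call:
{"fn": "send_rows", "kwargs": {"steps": [[[0, 0, 0], [0, 0, 0], 0.005], [[0, 0, 0], [0, 0, 0], 0.005], [[0, 0, 0], [0, 0, 0], 0.005], [[0, 0, 0], [0, 0, 0], 0.005], [[0, 0, 0], [0, 0, 0], 0.005]]}}

```text
time_s: 6.27
tool_pos: [0.5345, -0.2503, 0.1065]
tool_rot: [-180.0, 0.0, -70.6]
force: [0.4, -0.6, -0.7]
grip_width: 0.0282
```

Call:
{"fn": "send_rows", "kwargs": {"steps": [[[0, 0, 0], [0, 0, 0], 0.005], [[0, 0, 0], [0, 0, 0], 0.005], [[0, 0, 0], [0, 0, 0], 0.005], [[0, 0, 0], [0, 0, 0], 0.005], [[0, 0, 0], [0, 0, 0], 0.005]]}}

```text
time_s: 6.68
tool_pos: [0.5345, -0.2503, 0.1065]
tool_rot: [180.0, 0.0, -70.6]
force: [-0.1, -0.6, -1.4]
grip_width: 0.0136
```

```bash
python3 plan.py 0.5345 -0.2503 0.30 -70.7
python3 - <<'E'
from h import *
snap('wrist','pics/w6.png')
E
```

```text
pos [ 0.5345 -0.2503  0.1065] rot [180.     0.   -70.64] shift [ 0.     -0.     -0.1935] turn [0.     0.0001 0.001 ] norms 0.193 0.1 per row [ 0.     -0.     -0.0387] [0.     0.     0.0002]
```

View pics/w6.png

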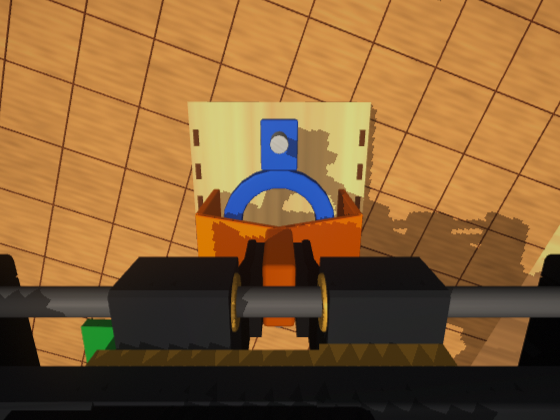

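The grip closed to 13.6 mm on the 14 mm fin at (279,265). Lifting.

Call:
{"fn": "send_rows", "kwargs": {"steps": [[[0, 0, -0.02], [0, 0, 0], 0.005], [[0, 0, -0.06], [0, 0, 0], 0.005], [[0, 0, -0.1], [0, 0, 0], 0.005], [[0, 0, -0.14], [0, 0, 0], 0.005], [[0, 0, -0.18], [0, 0, 0], 0.005]]}}

```text
time_s: 7.15
tool_pos: [0.5339, -0.2502, 0.2882]
tool_rot: [180.0, 0.0, -70.7]
force: [1.0, -0.4, -0.2]
grip_width: 0.0143
```

Call:
{"fn": "send_rows", "kwargs": {"steps": [[[0, 0, -0.015], [0, 0, 0], 0.005], [[0, 0, -0.025], [0, 0, 0], 0.005], [[0, 0, -0.025], [0, 0, 0], 0.005], [[0, 0, -0.025], [0, 0, 0], 0.005], [[0, 0, -0.025], [0, 0, 0], 0.005]]}}

```text
time_s: 7.57
tool_pos: [0.5337, -0.2497, 0.3093]
tool_rot: [179.8, 0.1, -70.6]
force: [0.2, 0.5, -1.8]
grip_width: 0.0136
```

```bash
python3 plan.py 0.54 -0.08 0.31 -70.7
python3 - <<'E'
from h import *
snap('wrist','pics/w7.png')
E
```

```text
pos [ 0.5337 -0.2497  0.3093] rot [ 1.7984e+02  1.3000e-01 -7.0640e+01] shift [-0.158  -0.0622 -0.0005] turn [0.0029 0.0022 0.0011] norms 0.17 0.2 per row [-0.0316 -0.0124 -0.0001] [0.0006 0.0004 0.0002]
```

View pics/w7.png

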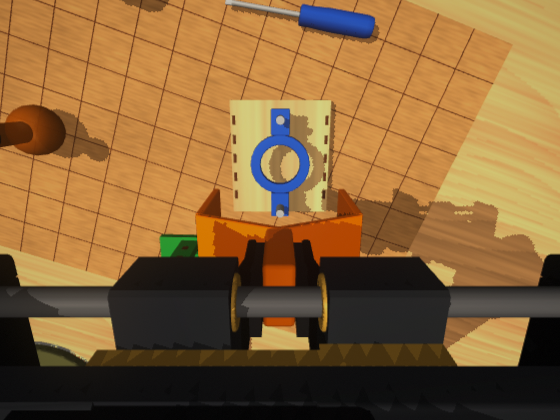

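The guard hangs level in the grip and the ring is clear at (281,163). Carrying it to the rail.

Call:
{"fn": "send_rows", "kwargs": {"steps": [[[-0.015, -0.003, 0], [0, 0, 0], 0.005], [[-0.043, -0.009, 0], [0, 0, 0], 0.005], [[-0.073, -0.015, 0], [0, 0, 0], 0.005], [[-0.103, -0.021, 0], [0, 0, 0], 0.005], [[-0.133, -0.027, 0], [0, 0, 0], 0.005]]}}

```text
time_s: 8.03
tool_pos: [0.5148, -0.1144, 0.3099]
tool_rot: [179.9, 0.0, -70.7]
force: [-0.4, -0.0, -1.9]
grip_width: 0.0138
```

Call:
{"fn": "send_rows", "kwargs": {"steps": [[[-0.03, -0.006, 0], [0, 0, 0], 0.005], [[-0.06, -0.012, 0], [0, 0, 0], 0.005], [[-0.09, -0.018, 0], [0, 0, 0], 0.005], [[-0.12, -0.024, 0], [0, 0, 0], 0.005], [[-0.15, -0.03, 0], [0, 0, 0], 0.005]]}}

```text
time_s: 8.45
tool_pos: [0.4933, 0.037, 0.31]
tool_rot: [179.9, 0.0, -70.6]
force: [0.5, 0.6, -2.1]
grip_width: 0.0135
```

```bash
python3 plan.py 0.462 0.263 0.31 -72.3
```

```text
pos [0.4933 0.037  0.31  ] rot [ 1.7986e+02  2.0000e-02 -7.0640e+01] shift [-0.2236 -0.0454 -0.    ] turn [0.0024 0.0002 0.029 ] norms 0.228 1.7 per row [-0.0447 -0.0091 -0.    ] [0.0005 0.     0.0058]
```

Call:
{"fn": "send_rows", "kwargs": {"steps": [[[-0.03, -0.006, 0], [0, 0, 0.005], 0.005], [[-0.06, -0.012, 0], [0, 0, 0.01], 0.005], [[-0.09, -0.018, 0], [0, 0, 0.015], 0.005], [[-0.12, -0.024, 0], [0, 0, 0.02], 0.005], [[-0.15, -0.03, 0], [0, 0, 0.029], 0.005]]}}

```text
time_s: 8.87
tool_pos: [0.472, 0.1882, 0.3099]
tool_rot: [179.9, -0.0, -72.3]
force: [0.6, 0.5, -2.1]
grip_width: 0.0137
```

```bash
python3 plan.py 0.462 0.263 0.31 -72.3
```

```text
pos [0.472  0.1882 0.3099] rot [ 1.7985e+02 -3.0000e-02 -7.2320e+01] shift [-0.0743 -0.0132 -0.0002] turn [ 0.0026 -0.0004 -0.0003] norms 0.075 0.2 per row [-0.0149 -0.0026 -0.    ] [ 0.0005 -0.0001 -0.0001]
```

Call:
{"fn": "send_rows", "kwargs": {"steps": [[[-0.025, -0.004, 0], [0, 0, 0], 0.005], [[-0.045, -0.008, 0], [0, 0, 0], 0.005], [[-0.06, -0.011, 0], [0, 0, 0], 0.005], [[-0.07, -0.013, 0], [0, 0, 0], 0.005], [[-0.074, -0.013, 0], [0, 0, 0], 0.005]]}}

```text
time_s: 9.28
tool_pos: [0.4624, 0.2627, 0.3104]
tool_rot: [179.9, -0.0, -72.2]
force: [-0.3, -0.3, -0.8]
grip_width: 0.014
```

Call:
{"fn": "send_rows", "kwargs": {"steps": [[[0, 0, 0], [0, 0, 0], 0.005], [[0, 0, 0], [0, 0, 0], 0.005], [[0, 0, 0], [0, 0, 0], 0.005], [[0, 0, 0], [0, 0, 0], 0.005], [[0, 0, 0], [0, 0, 0], 0.005]]}}

```text
time_s: 9.7
tool_pos: [0.4634, 0.2606, 0.3118]
tool_rot: [-180.0, 0.0, -72.4]
force: [-0.6, 0.2, -2.2]
grip_width: 0.0139
```

```bash
python3 plan.py 0.462 0.263 0.21 -72.3
python3 - <<'E'
from h import *
snap('wrist','pics/w8.png');snap('scene','pics/s8.png');snap('side','pics/t8.png')
s=cv2.imread('pics/s8.png')[90:250,240:420];t=cv2.imread('pics/t8.png')[100:260,170:350]
cv2.imwrite('pics/st8.png',cv2.resize(np.hstack([s,t]),None,fx=2.2,fy=2.2,interpolation=cv2.INTER_CUBIC))
E
```

```text
pos [0.4634 0.2606 0.3118] rot [-1.7997e+02  1.0000e-02 -7.2400e+01] shift [-0.0027  0.0006  0.1018] turn [-0.0005  0.0001 -0.0017] norms 0.102 0.1 per row [-0.0005  0.0001  0.0204] [-0.0001  0.     -0.0003]
```

View pics/w8.png

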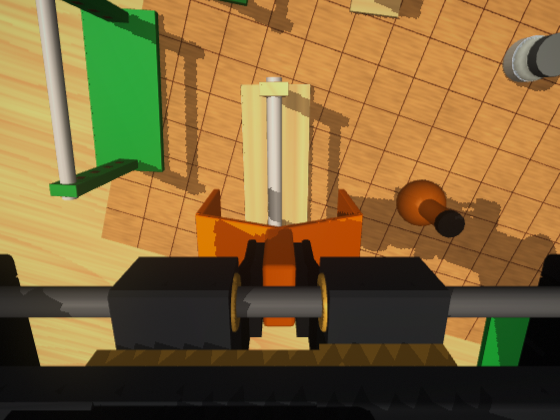

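View pics/st8.png

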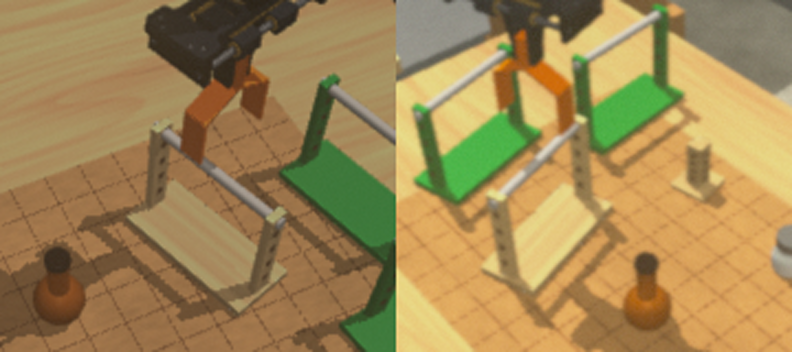

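The guard is over the plywood rail, with the bar at column 274 running parallel to the guard's ridge. I'll correct about 2.7 mm sideways and lower.

Call:
{"fn": "send_rows", "kwargs": {"steps": [[[-0.001, 0, 0.015], [0, 0, 0], 0.005], [[-0.002, 0, 0.035], [0, 0, 0], 0.005], [[-0.003, 0, 0.06], [0, 0, 0], 0.005], [[-0.003, 0, 0.08], [0, 0, 0], 0.005], [[-0.003, 0, 0.092], [0, 0, 0], 0.005]]}}

```text
time_s: 10.27
tool_pos: [0.461, 0.2637, 0.2172]
tool_rot: [179.8, -0.1, -72.3]
force: [-0.8, 0.0, -1.6]
grip_width: 0.0139
```

Call:
{"fn": "send_rows", "kwargs": {"steps": [[[0, 0, 0.01], [0, 0, 0], 0.005], [[0, 0, 0.02], [0, 0, 0], 0.005], [[0, 0, 0.028], [0, 0, 0], 0.005], [[0, 0, 0.033], [0, 0, 0], 0.005], [[0, 0, 0.035], [0, 0, 0], 0.005]]}}

```text
time_s: 10.68
tool_pos: [0.462, 0.2643, 0.1842]
tool_rot: [180.0, -0.0, -72.3]
force: [0.9, -0.1, -1.6]
grip_width: 0.0138
```

Call:
{"fn": "send_rows", "kwargs": {"steps": [[[0, 0, 0], [0, 0, 0], 0.005], [[0, 0, 0], [0, 0, 0], 0.005], [[0, 0, 0], [0, 0, 0], 0.005], [[0, 0, 0], [0, 0, 0], 0.005], [[0, 0, 0], [0, 0, 0], 0.005]]}}

```text
time_s: 11.1
tool_pos: [0.4623, 0.2646, 0.185]
tool_rot: [-179.9, 0.0, -72.3]
force: [-0.6, -1.2, -1.1]
grip_width: 0.0138
```

```bash
python3 plan.py 0.462 0.263 0.166 -72.3
python3 - <<'E'
from h import *
snap('wrist','pics/w9.png');snap('scene','pics/s9.png');snap('side','pics/t9.png')
s=cv2.imread('pics/s9.png')[90:250,240:420];t=cv2.imread('pics/t9.png')[100:260,170:350]
cv2.imwrite('pics/st9.png',cv2.resize(np.hstack([s,t]),None,fx=2.2,fy=2.2,interpolation=cv2.INTER_CUBIC))
E
```

```text
pos [0.4623 0.2646 0.185 ] rot [-1.7995e+02  2.0000e-02 -7.2300e+01] shift [0.0014 0.0008 0.019 ] turn [-0.0009  0.0003 -0.0001] norms 0.019 0.1 per row [0.0003 0.0002 0.0038] [-0.0002  0.0001 -0.    ]
```

View pics/st9.png

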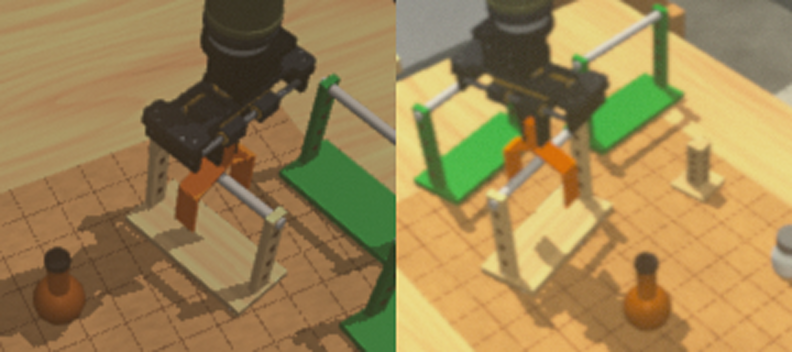

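View pics/w9.png

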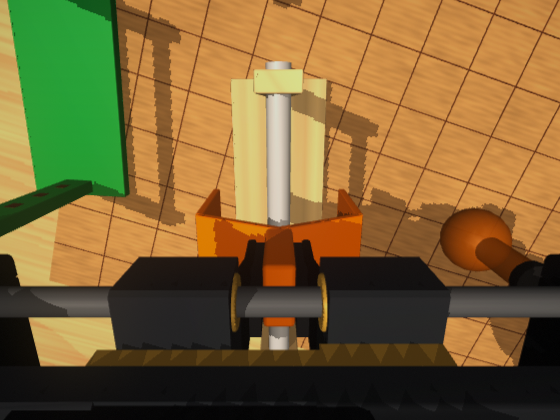

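The bar at column 279 is in line with the fin at 279, and the legs are astride it. Lowering onto the bar, slowly.

Call:
{"fn": "send_rows", "kwargs": {"steps": [[[0, 0, 0.004], [0, 0, 0], 0.005], [[0, 0, 0.008], [0, 0, 0], 0.005], [[0, 0, 0.011], [0, 0, 0], 0.005], [[0, 0, 0.013], [0, 0, 0], 0.005], [[0, 0, 0.015], [0, 0, 0], 0.005]]}}

```text
time_s: 11.67
tool_pos: [0.4619, 0.2643, 0.1691]
tool_rot: [180.0, -0.0, -72.3]
force: [0.2, 0.2, -1.0]
grip_width: 0.014
```

Call:
{"fn": "send_rows", "kwargs": {"steps": [[[0, 0, 0.001], [0, 0, 0], 0.005], [[0, 0, 0.002], [0, 0, 0], 0.005], [[0, 0, 0.003], [0, 0, 0], 0.005], [[0, 0, 0.003], [0, 0, 0], 0.005], [[0, 0, 0.003], [0, 0, 0], 0.005]]}}

```text
time_s: 12.08
tool_pos: [0.4621, 0.2644, 0.1667]
tool_rot: [-180.0, 0.0, -72.3]
force: [0.4, -0.1, -1.2]
grip_width: 0.0141
```

Call:
{"fn": "send_rows", "kwargs": {"steps": [[[0, 0, 0.001], [0, 0, 0], 0.005], [[0, 0, 0.001], [0, 0, 0], 0.005], [[0, 0, 0.002], [0, 0, 0], 0.005], [[0, 0, 0.002], [0, 0, 0], 0.005], [[0, 0, 0.002], [0, 0, 0], 0.005]]}}

```text
time_s: 12.5
tool_pos: [0.4624, 0.2647, 0.1663]
tool_rot: [-179.9, 0.1, -72.3]
force: [-3.3, -1.0, 8.3]
grip_width: 0.0142
```

Contact came at TCP z 0.1663 (expected 0.166). I'll ease off a little and open.

Call:
{"fn": "send_rows", "kwargs": {"steps": [[[0, 0, -0.001], [0, 0, 0], 0.005], [[0, 0, -0.001], [0, 0, 0], 0.016], [[0, 0, -0.001], [0, 0, 0], 0.02], [[0, 0, -0.001], [0, 0, 0], 0.03], [[0, 0, -0.001], [0, 0, 0], 0.04]]}}

```text
time_s: 12.92
tool_pos: [0.462, 0.2643, 0.1653]
tool_rot: [180.0, -0.0, -72.3]
force: [-0.6, -1.4, 0.9]
grip_width: 0.0267
```

Call:
{"fn": "send_rows", "kwargs": {"steps": [[[0, 0, 0], [0, 0, 0], 0.05], [[0, 0, 0], [0, 0, 0], 0.05], [[0, 0, 0], [0, 0, 0], 0.05], [[0, 0, 0], [0, 0, 0], 0.05], [[0, 0, 0], [0, 0, 0], 0.05]]}}

```text
time_s: 13.33
tool_pos: [0.4621, 0.2644, 0.1656]
tool_rot: [-180.0, 0.0, -72.3]
force: [-0.3, -0.1, 0.2]
grip_width: 0.0487
```

```bash
python3 plan.py 0.462 0.263 0.26 -72.3
python3 - <<'E'
from h import *
snap('wrist','pics/w10.png');snap('scene','pics/s10.png');snap('side','pics/t10.png')
s=cv2.imread('pics/s10.png')[90:250,240:420];t=cv2.imread('pics/t10.png')[100:260,170:350]
cv2.imwrite('pics/st10.png',cv2.resize(np.hstack([s,t]),None,fx=2.2,fy=2.2,interpolation=cv2.INTER_CUBIC))
E
```

```text
pos [0.4621 0.2644 0.1656] rot [-179.99    0.    -72.31] shift [ 0.0013  0.0005 -0.0944] turn [-0.0001  0.     -0.0001] norms 0.094 0.0 per row [ 0.0003  0.0001 -0.0189] [-0.  0. -0.]
```

View pics/w10.png

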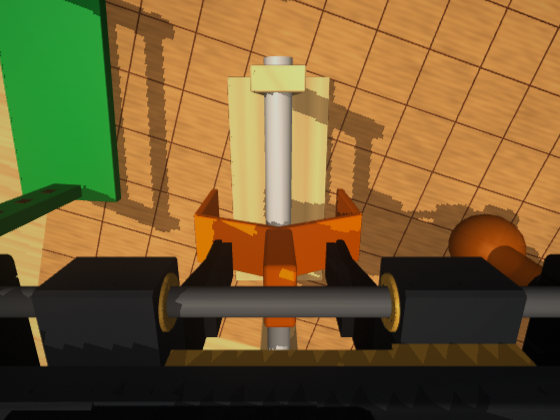

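View pics/st10.png

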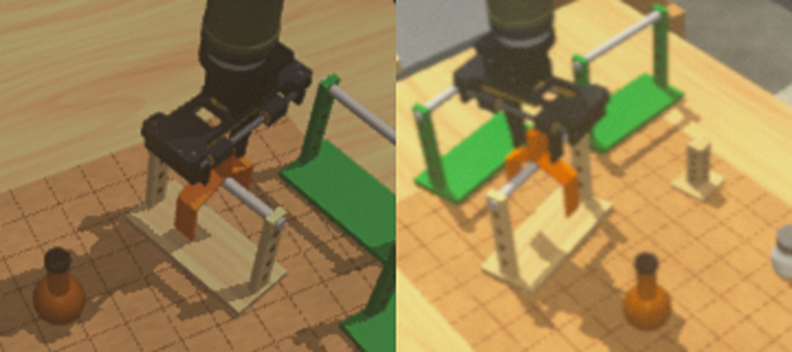

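The guard sits astride the bar, free of the fingers. I'll retreat straight up.

Call:
{"fn": "send_rows", "kwargs": {"steps": [[[0, 0, -0.008], [0, 0, 0], 0.05], [[0, 0, -0.025], [0, 0, 0], 0.05], [[0, 0, -0.05], [0, 0, 0], 0.05], [[0, 0, -0.08], [0, 0, 0], 0.06], [[0, 0, -0.11], [0, 0, 0], 0.07]]}}

```text
time_s: 13.9
tool_pos: [0.4618, 0.2641, 0.2771]
tool_rot: [180.0, -0.0, -72.3]
force: [0.9, 0.5, -0.1]
grip_width: 0.057
```

Call:
{"fn": "send_rows", "kwargs": {"steps": [[[0, 0, -0.03], [0, 0, 0], 0.087], [[0, 0, -0.05], [0, 0, 0], 0.087], [[0, 0, -0.065], [0, 0, 0], 0.087], [[0, 0, -0.07], [0, 0, 0], 0.087], [[0, 0, -0.07], [0, 0, 0], 0.087]]}}

```text
time_s: 14.32
tool_pos: [0.4626, 0.2647, 0.3474]
tool_rot: [-179.8, 0.1, -72.3]
force: [-0.4, 0.7, -0.1]
grip_width: 0.0845
```

```bash
python3 plan.py 0.47 0.10 0.34 -72.3
python3 - <<'E'
from h import *
import pickle
for i in range(2): env.read_camera('wrist')
c=snap('wrist','pics/w11.png'); pickle.dump(c,open('w11.pkl','wb'))
E
```

```text
pos [0.4626 0.2647 0.3474] rot [-1.7982e+02  6.0000e-02 -7.2310e+01] shift [0.1591 0.043  0.0071] turn [-0.0031  0.0011 -0.0001] norms 0.165 0.2 per row [0.0318 0.0086 0.0014] [-0.0006  0.0002 -0.    ]
```

View pics/w11.png

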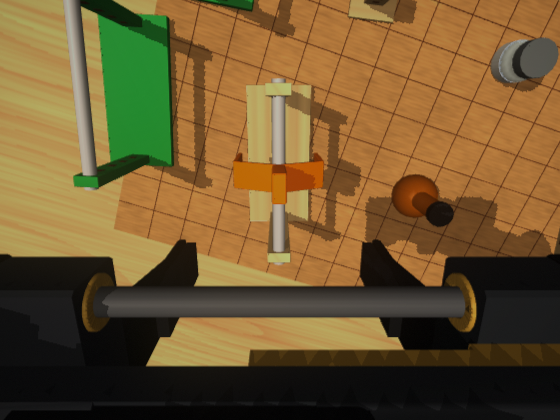

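The guard hangs symmetrically on the bar, with its fin at (279,183). The flask's stopper is at (440,213). Going over to the flask.

```bash
python3 plan.py 0.47 0.0585 0.33 -71
python3 - <<'E'
from h import *
import pickle
S=pickle.load(open('cams0.pkl','rb'))['scene']; c=pickle.load(open('w11.pkl','rb'))
for uv in ((125,160),(168,203)): print('green',plane(S,uv,.16))
for h in (.115,.11): print('stopper',plane(c,(440,213),h))
E
```

```text
pos [0.4616 0.2641 0.3443] rot [ 1.7988e+02 -4.0000e-02 -7.2300e+01] shift [0.1984 0.0544 0.0145] turn [ 0.002  -0.0007 -0.0228] norms 0.206 1.3 per row [0.0397 0.0109 0.0029] [ 0.0004 -0.0001 -0.0046]
green [ 0.2166763  -0.22020257  0.16      ]
green [ 0.39142106 -0.16056777  0.16      ]
stopper [0.47176937 0.05953884 0.115     ]
stopper [0.47092318 0.05663006 0.11      ]
```

Call:
{"fn": "send_rows", "kwargs": {"steps": [[[0.03, 0.008, 0.003], [0, 0, -0.005], 0.087], [[0.07, 0.019, 0.006], [0, 0, -0.01], 0.087], [[0.11, 0.03, 0.009], [0, 0, -0.015], 0.087], [[0.15, 0.041, 0.012], [0, 0, -0.02], 0.087], [[0.19, 0.052, 0.015], [0, 0, -0.023], 0.087]]}}

```text
time_s: 14.88
tool_pos: [0.4694, 0.0656, 0.329]
tool_rot: [179.9, 0.0, -70.9]
force: [0.4, 0.1, 1.0]
grip_width: 0.0869
```

Call:
{"fn": "send_rows", "kwargs": {"steps": [[[0.008, 0.002, 0], [0, 0, 0], 0.087], [[0.008, 0.002, 0], [0, 0, 0], 0.087], [[0.008, 0.002, 0], [0, 0, 0], 0.087], [[0.008, 0.002, 0], [0, 0, 0], 0.087], [[0.008, 0.002, 0], [0, 0, 0], 0.087]]}}

```text
time_s: 15.3
tool_pos: [0.4707, 0.0613, 0.33]
tool_rot: [179.9, -0.0, -70.8]
force: [-0.1, 0.2, -0.3]
grip_width: 0.0869
```

```bash
python3 plan.py 0.471 0.058 0.22 -71
python3 - <<'E'
from h import *
import pickle
c=snap('wrist','pics/w12.png'); pickle.dump(c,open('w12.pkl','wb'))
E
```

```text
pos [0.4707 0.0613 0.33  ] rot [179.95  -0.   -70.8 ] shift [0.0032 0.0007 0.11  ] turn [ 0.0009 -0.      0.0035] norms 0.11 0.2 per row [0.0006 0.0001 0.022 ] [ 0.0002 -0.      0.0007]
```

View pics/w12.png

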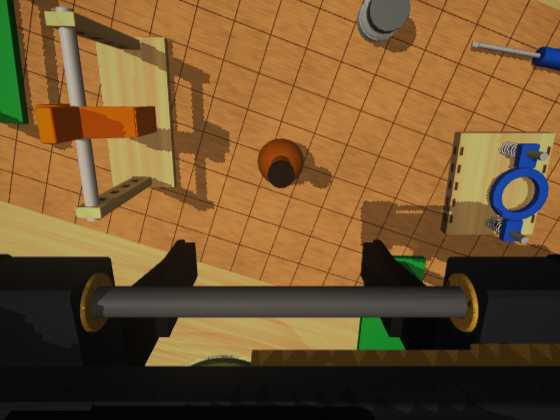

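Run:
```python
import cv2,numpy as np
w=cv2.imread('pics/w12.png')[130:200,240:320]; v=cv2.imread('pics/w11.png')[170:240,390:470]
cv2.imwrite('pics/fl.png',cv2.resize(np.hstack([w,v]),None,fx=5,fy=5,interpolation=cv2.INTER_CUBIC))
```

```text
(no output)
```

View pics/fl.png

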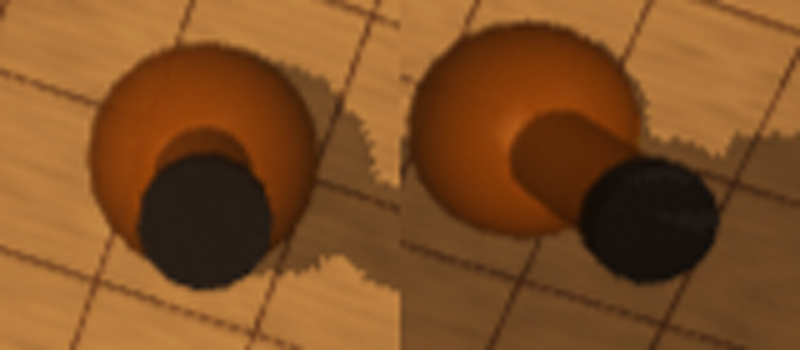

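Run:
```python
from h import *
import pickle
a=pickle.load(open('w11.pkl','rb'));b=pickle.load(open('w12.pkl','rb'))
x,e=tri([(a,(440.6,213.4)),(b,(280.8,173.8))]);print('stopper top',np.round(x*1000,1),e)
print(np.round(plane(a,(440.6,213.4),.115)*1000,1),np.round(plane(b,(280.8,173.8),.115)*1000,1))
x,e=tri([(a,(390+126/5-.4,170+128/5-.4)),(b,(280.2,160))]);print('bulb',np.round(x*1000,1),e)
```

```text
stopper top [471.   57.4 112.9] 0.0001801950167997413
[471.5  58.6 115. ] [471.2  57.5 115. ]
bulb [472.   58.2  32.1] 0.000523018515195231
```

The flask axis is at (471, 58) mm. The stopper top measures 113 mm (should be 115) and the bulb centre 32 mm (28 given). Descending over the neck.

```bash
python3 plan.py 0.4713 0.0578 0.135 -70.7
```

```text
pos [0.4708 0.0611 0.3301] rot [ 1.7995e+02 -1.0000e-02 -7.0810e+01] shift [0.0033 0.0004 0.1951] turn [ 0.0008 -0.0002 -0.0019] norms 0.195 0.1 per row [0.0007 0.0001 0.039 ] [ 0.0002 -0.     -0.0004]
```

Call:
{"fn": "send_rows", "kwargs": {"steps": [[[0.001, 0, 0.03], [0, 0, 0], 0.087], [[0.002, 0, 0.07], [0, 0, 0], 0.087], [[0.003, 0, 0.11], [0, 0, 0], 0.087], [[0.003, 0, 0.15], [0, 0, 0], 0.087], [[0.003, 0, 0.18], [0, 0, 0], 0.087]]}}

```text
time_s: 15.77
tool_pos: [0.4704, 0.0573, 0.1474]
tool_rot: [179.8, 0.0, -70.9]
force: [0.3, 0.4, -0.9]
grip_width: 0.0869
```

Call:
{"fn": "send_rows", "kwargs": {"steps": [[[0, 0, 0.01], [0, 0, 0], 0.087], [[0, 0, 0.015], [0, 0, 0], 0.087], [[0, 0, 0.015], [0, 0, 0], 0.087], [[0, 0, 0.015], [0, 0, 0], 0.087], [[0, 0, 0.015], [0, 0, 0], 0.087]]}}

```text
time_s: 16.18
tool_pos: [0.4737, 0.057, 0.1377]
tool_rot: [-179.8, -0.0, -71.0]
force: [-0.4, -0.4, 0.2]
grip_width: 0.0872
```

```bash
python3 plan.py 0.4713 0.0578 0.064 -70.7
python3 - <<'E'
from h import *
c=snap('wrist','pics/w13.png')
E
```

```text
pos [0.4737 0.057  0.1377] rot [-179.78   -0.    -70.97] shift [-0.0015  0.0023  0.0737] turn [-0.0039 -0.     -0.0047] norms 0.074 0.4 per row [-0.0003  0.0005  0.0147] [-0.0008 -0.     -0.0009]
```

View pics/w13.png

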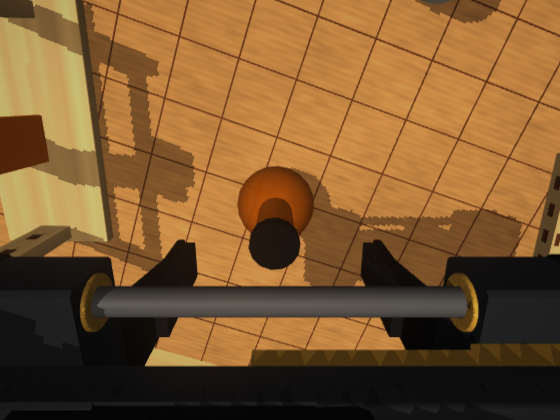

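The stopper is centred between the fingers at (275,244). Continuing down.

Call:
{"fn": "send_rows", "kwargs": {"steps": [[[-0.001, 0.001, 0.018], [0, 0, 0], 0.087], [[-0.002, 0.001, 0.038], [0, 0, 0], 0.087], [[-0.002, 0.001, 0.055], [0, 0, 0], 0.087], [[-0.002, 0.001, 0.067], [0, 0, 0], 0.087], [[-0.002, 0.001, 0.072], [0, 0, 0], 0.087]]}}

```text
time_s: 16.65
tool_pos: [0.4702, 0.0581, 0.0631]
tool_rot: [180.0, 0.0, -71.0]
force: [0.4, 0.5, 0.7]
grip_width: 0.0873
```

Call:
{"fn": "send_rows", "kwargs": {"steps": [[[0, 0, 0], [0, 0, 0], 0.06], [[0, 0, 0], [0, 0, 0], 0.05], [[0, 0, 0], [0, 0, 0], 0.045], [[0, 0, 0], [0, 0, 0], 0.042], [[0, 0, 0], [0, 0, 0], 0.04]], "grip_force": 35}}

```text
time_s: 17.07
tool_pos: [0.4711, 0.0582, 0.0644]
tool_rot: [-179.9, 0.0, -71.0]
force: [-0.9, 0.5, 0.1]
grip_width: 0.0616
```

```bash
python3 plan.py 0.4713 0.0578 0.064 -70.7
python3 - <<'E'
from h import *
c=snap('wrist','pics/w14.png')
E
```

```text
pos [0.4711 0.0582 0.0644] rot [-1.799e+02  1.000e-02 -7.099e+01] shift [ 0.0005 -0.0001  0.0004] turn [-0.0017  0.0001 -0.0051] norms 0.001 0.3 per row [ 0.0001 -0.      0.0001] [-0.0003  0.     -0.001 ]
```

View pics/w14.png

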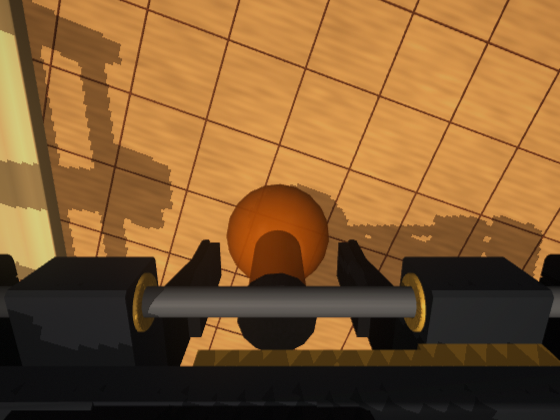

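The neck is centred between the pads at column 277. Closing.

Call:
{"fn": "send_rows", "kwargs": {"steps": [[[0, 0, 0], [0, 0, 0], 0.02], [[0, 0, 0], [0, 0, 0], 0.015], [[0, 0, 0], [0, 0, 0], 0.015], [[0, 0, 0], [0, 0, 0], 0.015], [[0, 0, 0], [0, 0, 0], 0.015]]}}

```text
time_s: 17.53
tool_pos: [0.4704, 0.0582, 0.0636]
tool_rot: [-180.0, 0.0, -71.0]
force: [0.0, 0.5, 0.2]
grip_width: 0.0295
```

Call:
{"fn": "send_rows", "kwargs": {"steps": [[[0, 0, 0], [0, 0, 0], 0.015], [[0, 0, 0], [0, 0, 0], 0.015], [[0, 0, 0], [0, 0, 0], 0.015], [[0, 0, 0], [0, 0, 0], 0.015], [[0, 0, 0], [0, 0, 0], 0.015]]}}

```text
time_s: 17.95
tool_pos: [0.4704, 0.0581, 0.0636]
tool_rot: [-180.0, 0.0, -71.0]
force: [-0.2, 0.3, -0.0]
grip_width: 0.0296
```

The opening stopped at 29.6 mm, but the neck is 26 mm and the stopper 31 mm. I'll check what the pads are touching.

Run:
```python
from h import *
c=snap('wrist','pics/w15.png');snap('scene','pics/s15.png');snap('side','pics/t15.png')
s=cv2.imread('pics/s15.png')[170:250,225:315];t=cv2.imread('pics/t15.png')[180:260,240:330]
cv2.imwrite('pics/st15.png',cv2.resize(np.hstack([s,t]),None,fx=4.4,fy=4.4,interpolation=cv2.INTER_CUBIC))
```

```text
(no output)
```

View pics/w15.png

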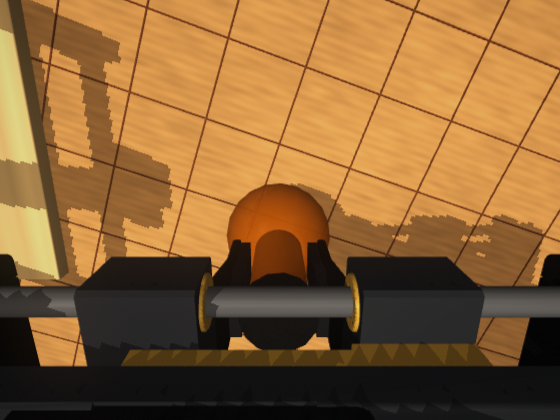

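View pics/st15.png

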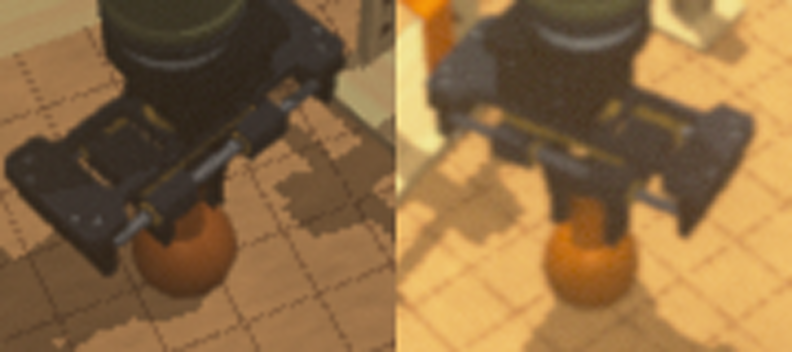

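Run:
```python
import cv2,numpy as np
o=[]
for f in ('w14','w15'):
    w=cv2.imread(f'pics/{f}.png')[170:370,180:380].astype(float)/255
    w=(w**0.45*255).astype('uint8'); o.append(cv2.resize(w,None,fx=2,fy=2,interpolation=cv2.INTER_CUBIC))
cv2.imwrite('pics/br.png',np.hstack(o))
w=cv2.imread('pics/w15.png')[230:360,200:360].astype(float)/255
cv2.imwrite('pics/br2.png',cv2.resize((w**0.4*255).astype('uint8'),None,fx=4.6,fy=4.6,interpolation=cv2.INTER_CUBIC))
```

```text
(no output)
```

View pics/br.png

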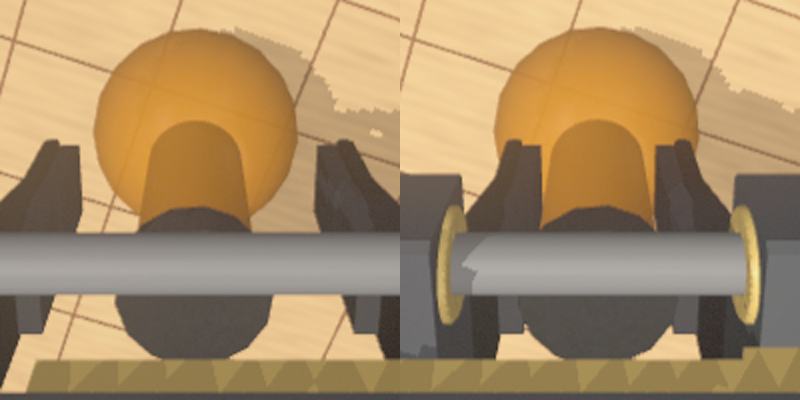

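View pics/br2.png

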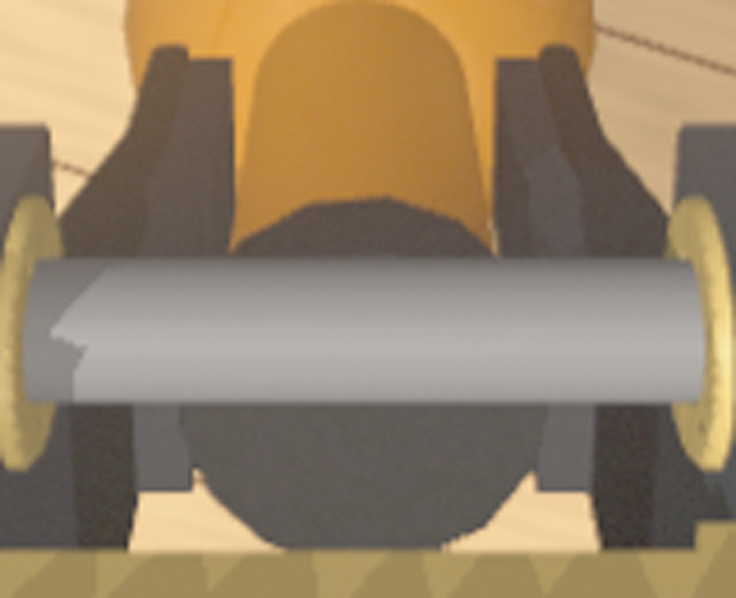

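The brightened crop shows that the flat pads run about 50 mm up from the tips. Their upper ends touch the polygonal stopper (stopper edges at crop x 180 to 548), while a gap remains at the neck. I need to grip the neck itself, so I'll first reopen and try 5 mm lower.

Call:
{"fn": "send_rows", "kwargs": {"steps": [[[0, 0, 0], [0, 0, 0], 0.045], [[0, 0, 0], [0, 0, 0], 0.045], [[0, 0, 0.002], [0, 0, 0], 0.045], [[0, 0, 0.004], [0, 0, 0], 0.045], [[0, 0, 0.005], [0, 0, 0], 0.045]]}}

```text
time_s: 18.52
tool_pos: [0.4702, 0.058, 0.0582]
tool_rot: [180.0, -0.0, -71.0]
force: [-0.0, 0.4, 0.2]
grip_width: 0.0441
```

Call:
{"fn": "send_rows", "kwargs": {"steps": [[[0, 0, 0], [0, 0, 0], 0.02], [[0, 0, 0], [0, 0, 0], 0.015], [[0, 0, 0], [0, 0, 0], 0.015], [[0, 0, 0], [0, 0, 0], 0.015], [[0, 0, 0], [0, 0, 0], 0.015]], "grip_force": 15}}

```text
time_s: 18.93
tool_pos: [0.4704, 0.0582, 0.0586]
tool_rot: [-180.0, 0.0, -71.0]
force: [-0.7, 0.5, -0.4]
grip_width: 0.0292
```

Run:
```python
from h import *
o=env.get_obs();print(o['tool_pos'],o['grip_width'],o['force'])
c=snap('wrist','pics/w16.png')
w=cv2.imread('pics/w16.png')[230:360,200:360].astype(float)/255
cv2.imwrite('pics/br16.png',cv2.resize((w**0.4*255).astype('uint8'),None,fx=4.6,fy=4.6,interpolation=cv2.INTER_CUBIC))
```

```text
[0.47035914 0.05818016 0.05859139] 0.029166945107188553 [-0.67525223  0.48904687 -0.40191616]
```

View pics/br16.png

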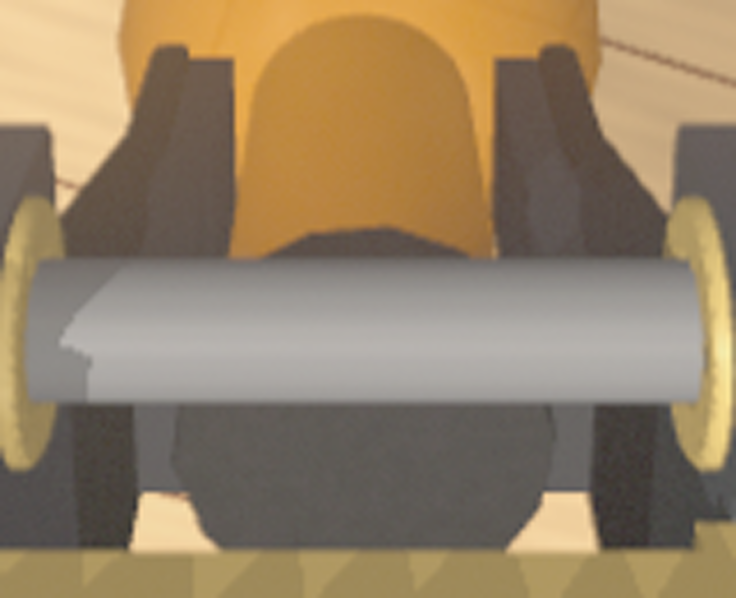

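Still 29.2 mm: a vertical grasp always catches the stopper because the pads are longer than the neck. Tilting the tool about its x axis by about 40°, with the pads still parallel to the neck, lets them pass under the stopper. I'll check that against the joints and the neighbours first.

Run:
```python
from h import *
import pickle
from scipy.optimize import fsolve
o=env.get_obs();q=o['qpos'];print(np.round(q,2),q[1]+q[3]+q[5])
r1=np.hypot(.2324,.6066);z1=.2217;r2=np.hypot(*o['tool_pos'][:2]);z2=o['tool_pos'][2]
A=np.array([[np.sin(np.radians(18.43)),np.sin(np.radians(18.43+83.16))],[np.sin(np.radians(q[1])),np.sin(np.radians(q[1]+q[3]))]])
ab=np.linalg.solve(A,[r1,r2]);print('a,b',ab)
print('h-L',z1-ab[0]*np.cos(np.radians(18.43))-ab[1]*np.cos(np.radians(101.59)),z2-ab[0]*np.cos(np.radians(q[1]))-ab[1]*np.cos(np.radians(q[1]+q[3])))
b=pickle.load(open('w12.pkl','rb'));print('jar',plane(b,(388,12),.06),'ring',plane(b,(519,192),.066),'sd',plane(b,(545,58),.015))
```

```text
[-36.78   5.83  27.89 119.05  -3.3   55.83 -78.14] 180.70753640793035
a,b [0.42907811 0.52464073]
h-L -0.07996698361456665 -0.06827654431495606
jar [6.77079410e-01 5.74894743e-05 6.00000000e-02] ring [ 0.5404009  -0.24683657  0.066     ] sd [ 0.70905638 -0.22421855  0.015     ]
```

The joints allow it (rough q6 about 90–100°) and the jar, at (0.677, 0), is clear. I'll open, rise to z 0.066, then tilt 40° so the pads point slightly back toward the base.

Call:
{"fn": "send_rows", "kwargs": {"steps": [[[0, 0, 0], [0, 0, 0], 0.065], [[0, 0, 0], [0, 0, 0], 0.065], [[0, 0, -0.002], [0, 0, 0], 0.065], [[0, 0, -0.005], [0, 0, 0], 0.065], [[0, 0.002, -0.01], [0, 0, 0], 0.065]]}}

```text
time_s: 19.4
tool_pos: [0.4685, 0.0574, 0.0687]
tool_rot: [180.0, -0.0, -71.0]
force: [0.2, -0.7, 0.3]
grip_width: 0.055
```

Call:
{"fn": "send_rows", "kwargs": {"steps": [[[0, 0.001, 0], [-0.06, 0, 0], 0.065], [[0, 0.002, 0], [-0.14, 0, 0], 0.065], [[0, 0.003, 0], [-0.24, 0, 0], 0.065], [[0, 0.005, 0], [-0.34, 0, 0], 0.065], [[0, 0.006, 0], [-0.42, 0, 0], 0.065]]}}

```text
time_s: 19.82
tool_pos: [0.4637, 0.0561, 0.0694]
tool_rot: [155.8, 0.0, -70.9]
force: [0.3, 0.3, -0.2]
grip_width: 0.0649
```

```bash
cat > planT.py <<'E'
# planT.py x y z yaw theta(deg tilt, pads point back)
import sys; from h import *
x,y,z,yaw,th=map(float,sys.argv[1:6]); o=env.get_obs()
R=Rt.from_euler('xyz',o['tool_rot'],degrees=True); G=Rt.from_euler('xyz',[180,0,yaw],degrees=True)*Rt.from_euler('x',-th,degrees=True)
dl=R.inv().apply(np.array([x,y,z])-o['tool_pos']); rv=(R.inv()*G).as_rotvec()
print('pos',np.round(o['tool_pos'],4),'goal rot',np.round(G.as_euler('xyz',degrees=True),1),'rot',np.round(o['tool_rot'],2),'shift',np.round(dl,4),'turn',np.round(rv,4),'grasp pt',np.round(np.array(o['tool_pos'])-R.as_matrix()[:,2]*env.tcp_to_grasp,4))
M=R.as_matrix(); print('world x,y,z in tool axes',np.round(M.T,3).T.tolist(),'q',np.round(o['qpos'],1),'F',np.round(o['force'],2),'w',round(o['grip_width'],4))
E
python3 planT.py 0.462 0.0545 0.066 -71 40
```

```text
pos [0.4637 0.0561 0.0694] goal rot [140.   0. -71.] rot [155.79   0.   -70.95] shift [0.0009 0.0006 0.004 ] turn [-0.2755 -0.0005  0.0008] grasp pt [0.471  0.0586 0.0864]
world x,y,z in tool axes [[0.326, -0.862, -0.388], [-0.945, -0.298, -0.134], [-0.0, 0.41, -0.912]] q [-34.6  24.7  27.4 100.4  -6.3  81.5 -75.7] F [ 0.32  0.3  -0.22] w 0.0649
```

Call:
{"fn": "send_rows", "kwargs": {"steps": [[[0, 0, 0.001], [-0.08, 0, 0], 0.065], [[0, 0, 0.002], [-0.15, 0, 0], 0.065], [[0.001, 0.0005, 0.003], [-0.21, 0, 0], 0.065], [[0.001, 0.0005, 0.004], [-0.25, 0, 0], 0.065], [[0.001, 0.0005, 0.004], [-0.275, 0, 0], 0.065]]}}

```text
time_s: 20.23
tool_pos: [0.4614, 0.0541, 0.0645]
tool_rot: [140.0, -0.0, -71.0]
force: [0.1, -0.3, -0.0]
grip_width: 0.0651
```

Call:
{"fn": "send_rows", "kwargs": {"steps": [[[0, 0, 0], [0, 0, 0], 0.065], [[0, 0, 0], [0, 0, 0], 0.065], [[0, 0, 0], [0, 0, 0], 0.065], [[0, 0, 0], [0, 0, 0], 0.065], [[0, 0, 0], [0, 0, 0], 0.065]]}}

```text
time_s: 20.65
tool_pos: [0.4612, 0.0538, 0.0658]
tool_rot: [140.3, 0.0, -71.0]
force: [0.0, -0.4, 0.3]
grip_width: 0.065
```

```bash
python3 planT.py 0.462 0.0545 0.066 -71 40
python3 - <<'E'
from h import *
c=snap('wrist','pics/w17.png');snap('scene','pics/s17.png');snap('side','pics/t17.png')
s=cv2.imread('pics/s17.png')[170:250,225:315];t=cv2.imread('pics/t17.png')[180:260,240:330]
cv2.imwrite('pics/st17.png',cv2.resize(np.hstack([s,t]),None,fx=4.4,fy=4.4,interpolation=cv2.INTER_CUBIC))
E
```

```text
pos [0.4612 0.0538 0.0658] goal rot [140.   0. -71.] rot [ 1.4027e+02  1.0000e-02 -7.1010e+01] shift [-0.0004 -0.0006 -0.0008] turn [-0.0047  0.0002  0.0001] grasp pt [0.4725 0.0577 0.0802]
world x,y,z in tool axes [[0.325, -0.727, -0.604], [-0.946, -0.25, -0.208], [-0.0, 0.639, -0.769]] q [-32.1  37.4  26.3  89.4  -6.8  95.7 -74.3] F [ 0.02 -0.41  0.25] w 0.065
```

View pics/w17.png

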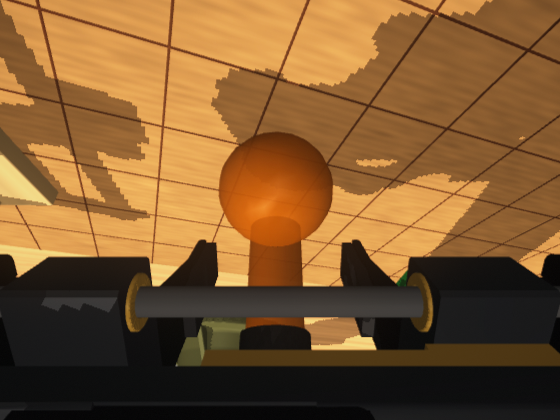

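View pics/st17.png

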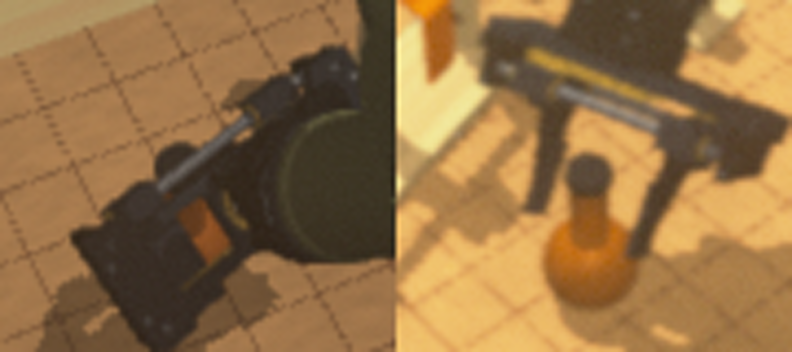

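The tool is tilted 40° with the upright neck between the fingers, and the stopper is well above the pads in the side view. Closing on the neck.

Call:
{"fn": "send_rows", "kwargs": {"steps": [[[0, 0, 0], [0, 0, 0], 0.04], [[0, 0, 0], [0, 0, 0], 0.03], [[0, 0, 0], [0, 0, 0], 0.02], [[0, 0, 0], [0, 0, 0], 0.015], [[0, 0, 0], [0, 0, 0], 0.015]], "grip_force": 30}}

```text
time_s: 21.22
tool_pos: [0.4612, 0.0539, 0.0651]
tool_rot: [140.2, 0.0, -71.0]
force: [0.6, 0.5, 0.2]
grip_width: 0.0395
```

Call:
{"fn": "send_rows", "kwargs": {"steps": [[[0, 0, 0], [0, 0, 0], 0.015], [[0, 0, 0], [0, 0, 0], 0.015], [[0, 0, 0], [0, 0, 0], 0.015], [[0, 0, 0], [0, 0, 0], 0.015], [[0, 0, 0], [0, 0, 0], 0.015]]}}

```text
time_s: 21.63
tool_pos: [0.4611, 0.054, 0.0651]
tool_rot: [140.2, 0.0, -71.0]
force: [0.1, 0.5, 0.0]
grip_width: 0.0255
```

```bash
python3 planT.py 0.462 0.0545 0.066 -71 40
python3 - <<'E'
from h import *
c=snap('wrist','pics/w18.png');snap('side','pics/t18.png')
w=cv2.imread('pics/w18.png')[110:370,150:410];t=cv2.imread('pics/t18.png')[170:270,230:330]
cv2.imwrite('pics/wt18.png',np.hstack([cv2.resize(w,(400,400)),cv2.resize(t,(400,400),interpolation=cv2.INTER_CUBIC)]))
E
```

```text
pos [0.4611 0.054  0.0651] goal rot [140.   0. -71.] rot [ 1.4018e+02  1.0000e-02 -7.0990e+01] shift [-0.0002 -0.0002 -0.0014] turn [-0.0032  0.      0.0003] grasp pt [0.4725 0.0579 0.0794]
world x,y,z in tool axes [[0.326, -0.726, -0.605], [-0.945, -0.25, -0.208], [-0.0, 0.64, -0.768]] q [-32.1  37.5  26.3  89.4  -6.8  95.7 -74.3] F [0.12 0.46 0.01] w 0.0255
```

View pics/wt18.png

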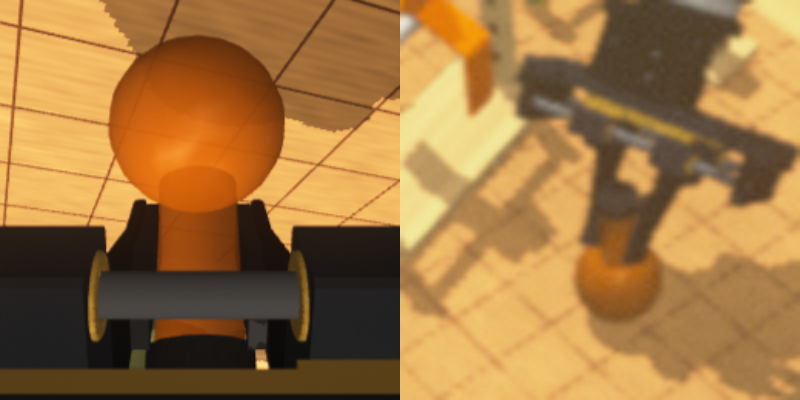

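The opening is 25.5 mm, so it's the 26 mm neck, with the flask upright. Lifting.

Call:
{"fn": "send_rows", "kwargs": {"steps": [[[0, 0.006, -0.008], [0, 0, 0], 0.015], [[0, 0.022, -0.027], [0, 0, 0], 0.015], [[0, 0.045, -0.054], [0, 0, 0], 0.015], [[0, 0.067, -0.081], [0, 0, 0], 0.015], [[0, 0.083, -0.1], [0, 0, 0], 0.015]]}}

```text
time_s: 22.15
tool_pos: [0.4621, 0.0536, 0.1982]
tool_rot: [140.3, -0.0, -71.0]
force: [1.2, 0.0, -2.8]
grip_width: 0.0254
```

Call:
{"fn": "send_rows", "kwargs": {"steps": [[[0.01, 0.001, 0.001], [0, 0, 0], 0.015], [[0.035, 0.003, 0.003], [0, 0, 0], 0.015], [[0.065, 0.006, 0.005], [0, 0, 0], 0.015], [[0.1, 0.009, 0.0075], [0, 0, 0], 0.015], [[0.135, 0.0122, 0.0101], [0, 0, 0], 0.015]]}}

```text
time_s: 22.57
tool_pos: [0.4905, -0.0801, 0.1947]
tool_rot: [140.2, 0.0, -70.9]
force: [0.8, 0.1, -2.7]
grip_width: 0.0252
```

```bash
python3 planT.py 0.528 -0.254 0.195 -71 40
```

```text
pos [ 0.4905 -0.0801  0.1947] goal rot [140.   0. -71.] rot [ 1.4018e+02  2.0000e-02 -7.0900e+01] shift [0.1766 0.0167 0.0135] turn [-0.0031 -0.0008  0.0016] grasp pt [ 0.5018 -0.0762  0.2091]
world x,y,z in tool axes [[0.327, -0.726, -0.605], [-0.945, -0.252, -0.209], [-0.0, 0.64, -0.768]] q [-23.5  32.5  31.2  81.6   1.4 106.2 -62.1] F [ 0.79  0.11 -2.68] w 0.0252
```

Call:
{"fn": "send_rows", "kwargs": {"steps": [[[0.035, 0.0033, 0.0027], [0, 0, 0], 0.015], [[0.07, 0.0066, 0.0054], [0, 0, 0], 0.015], [[0.105, 0.0099, 0.008], [0, 0, 0], 0.015], [[0.135, 0.0128, 0.0103], [0, 0, 0], 0.015], [[0.155, 0.0147, 0.0118], [0, 0, 0], 0.015]]}}

```text
time_s: 22.98
tool_pos: [0.5221, -0.2358, 0.1951]
tool_rot: [140.1, -0.1, -71.2]
force: [-0.8, -0.1, -2.4]
grip_width: 0.0251
```

Call:
{"fn": "send_rows", "kwargs": {"steps": [[[0.01, 0.001, 0.0008], [0, 0, 0], 0.015], [[0.017, 0.0016, 0.0014], [0, 0, 0], 0.015], [[0.021, 0.002, 0.0017], [0, 0, 0], 0.015], [[0.0215, 0.002, 0.0017], [0, 0, 0], 0.015], [[0.0215, 0.002, 0.0017], [0, 0, 0], 0.015]]}}

```text
time_s: 23.4
tool_pos: [0.528, -0.2512, 0.1952]
tool_rot: [140.2, 0.1, -70.9]
force: [0.0, 0.4, -3.2]
grip_width: 0.0252
```

```bash
python3 planT.py 0.528 -0.254 0.195 -71 40
python3 - <<'E'
from h import *
import pickle
d={n:snap(n,f'pics/{n}19.png') for n in ('wrist','scene','side')}; pickle.dump(d,open('c19.pkl','wb'))
s=d['scene']['pixels'][230:350,90:210,::-1];t=d['side']['pixels'][220:340,330:450,::-1]
cv2.imwrite('pics/st19.png',cv2.resize(np.hstack([s,t]),None,fx=3.3,fy=3.3,interpolation=cv2.INTER_CUBIC))
E
```

```text
pos [ 0.528  -0.2512  0.1952] goal rot [140.   0. -71.] rot [ 1.402e+02  8.000e-02 -7.089e+01] shift [0.0026 0.0006 0.0007] turn [-0.0036 -0.0002  0.0023] grasp pt [ 0.5394 -0.2473  0.2096]
world x,y,z in tool axes [[0.327, -0.726, -0.605], [-0.945, -0.252, -0.209], [-0.001, 0.64, -0.768]] q [ -9.4  40.1  33.8  71.1   4.8 104.9 -47.3] F [ 0.01  0.42 -3.21] w 0.0252
```

View pics/wrist19.png

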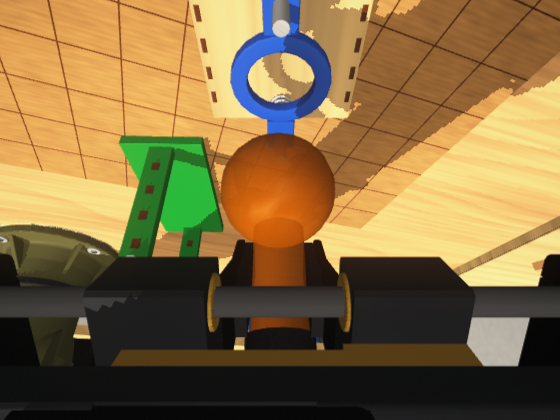

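View pics/st19.png

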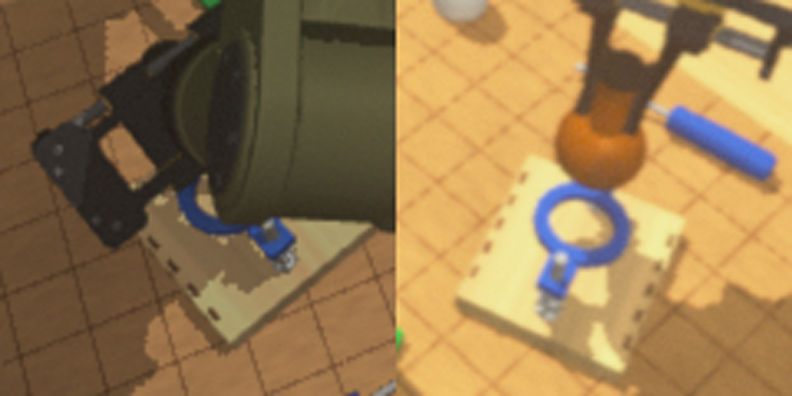

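Run:
```python
from h import *
import pickle
d=pickle.load(open('c19.pkl','rb'));c=d['wrist']
def blue(im): 
    h=cv2.cvtColor(im,cv2.COLOR_RGB2HSV); return cv2.inRange(h,(105,120,50),(130,255,255))
m=blue(c['pixels']); m[:, :225]=0; m[:,335:]=0; m[125:]=0
cs,_=cv2.findContours(m,cv2.RETR_CCOMP,cv2.CHAIN_APPROX_NONE)
for k in sorted(cs,key=len)[::-1][:3]:
    k=k[:,0].astype(float); print(len(k),k.min(0),k.max(0))
    P=np.array([plane(c,u,.066)[:2] for u in k])
    # robust circle fit
    from scipy.optimize import least_squares
    r=least_squares(lambda p:np.hypot(P[:,0]-p[0],P[:,1]-p[1])-p[2],[.538,-.25,.03],loss='soft_l1',f_scale=.001)
    print('circle',np.round(r.x*1000,1))
ax=np.array([.5283,-.2477]); o=np.array([.528,-.2512,.1952])
B=np.array([.528+.0109*.9455,-.2512+.0109*.3255,.1952-.0651+.028]); print('pred bulb',B)
for n in ('wrist','side'): print(n,np.round(proj(d[n],B),1))
for n in ('wrist','side'):
    im=d[n]['pixels'];h=cv2.cvtColor(im,cv2.COLOR_RGB2HSV);
    print(n,'brightness ok')
```

```text
417 [231.   0.] [330. 124.]
circle [ 542.6 -248.6   37.4]
172 [246.  51.] [315. 104.]
circle [ 541.8 -248.9   22.3]
pred bulb [ 0.53830595 -0.24765205  0.1581    ]
wrist [276.8 189. ]
side [391.5 263.2]
wrist brightness ok
side brightness ok
```

The ring centre is at about (539, -250). The flask bulb matches its predicted place in both views ((278,190) wrist, (392,264) side). I'll shift 2.4 mm in tool x and lower 60 mm.

Call:
{"fn": "send_rows", "kwargs": {"steps": [[[0.001, -0.006, 0.008], [0, 0, 0], 0.015], [[0.0024, -0.016, 0.019], [0, 0, 0], 0.015], [[0.0024, -0.026, 0.031], [0, 0, 0], 0.015], [[0.0024, -0.034, 0.041], [0, 0, 0], 0.015], [[0.0024, -0.0384, 0.046], [0, 0, 0], 0.015]], "grip_force": 40}}

```text
time_s: 23.97
tool_pos: [0.5272, -0.2542, 0.1321]
tool_rot: [140.0, 0.2, -71.0]
force: [1.0, 0.1, -3.2]
grip_width: 0.0249
```

Call:
{"fn": "send_rows", "kwargs": {"steps": [[[0, 0, 0], [0, 0, 0], 0.015], [[0, 0, 0], [0, 0, 0], 0.015], [[0, 0, 0], [0, 0, 0], 0.015], [[0, 0, 0], [0, 0, 0], 0.015], [[0, 0, 0], [0, 0, 0], 0.015]]}}

```text
time_s: 24.38
tool_pos: [0.5289, -0.2552, 0.1363]
tool_rot: [140.3, -0.0, -71.0]
force: [-0.4, -0.5, -2.9]
grip_width: 0.0248
```

```bash
python3 planT.py 0.5287 -0.2535 0.125 -71 40
python3 - <<'E'
from h import *
import pickle
d={n:snap(n,f'pics/{n}20.png') for n in ('wrist','scene','side')}; pickle.dump(d,open('c20.pkl','wb'))
s=d['wrist']['pixels'][60:360,120:420,::-1];t=d['side']['pixels'][240:340,340:440,::-1]
cv2.imwrite('pics/st20.png',np.hstack([cv2.resize(s,(400,400)),cv2.resize(t,(400,400),interpolation=cv2.INTER_CUBIC)]))
E
```

```text
pos [ 0.5289 -0.2552  0.1363] goal rot [140.   0. -71.] rot [ 1.4025e+02 -5.0000e-02 -7.0990e+01] shift [-0.0017 -0.0075  0.0084] turn [-0.0044 -0.0007 -0.0004] grasp pt [ 0.5402 -0.2513  0.1507]
world x,y,z in tool axes [[0.326, -0.727, -0.604], [-0.945, -0.25, -0.209], [0.001, 0.639, -0.769]] q [ -9.   43.   33.   73.7   3.5  99.7 -48.7] F [-0.43 -0.46 -2.88] w 0.0248
```

View pics/st20.png

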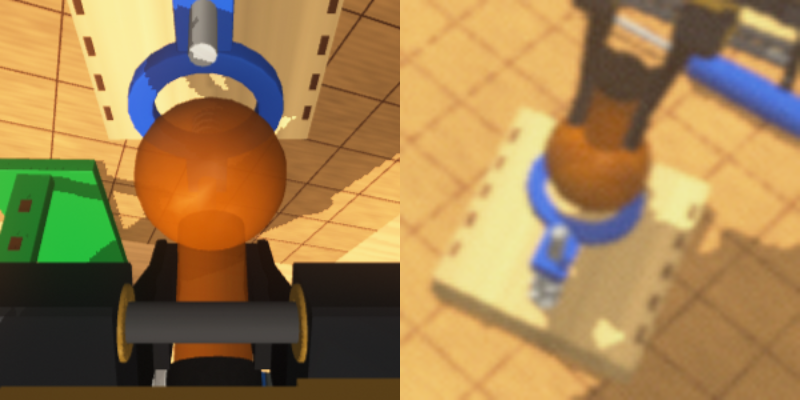

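Run:
```python
from h import *
import pickle
d=pickle.load(open('c20.pkl','rb'))
B=np.array([.5289+.0109*.9455,-.2552+.0109*.3255,.0993]); print(B)
for n in ('wrist','side'): print(n,'bulb',np.round(proj(d[n],B),1),'ring 539,-250',np.round(proj(d[n],[.539,-.250,.066]),1))
# ring outer edge points in side: blue mask extents
im=d['side']['pixels'];h=cv2.cvtColor(im,cv2.COLOR_RGB2HSV);m=cv2.inRange(h,(105,120,50),(130,255,255));m[:270]=0;m[310:]=0;m[:,:365]=0;m[:,410:]=0
ys,xs=np.nonzero(m);print(xs.min(),xs.max(),'at rows',ys[xs==xs.min()],ys[xs==xs.max()])
u=np.array([.9455,.3255]);v=np.array([.3255,-.9455])
print('pred ring extents', [np.round(proj(d['side'],[.539+.036*np.cos(a),-.25+.036*np.sin(a),.066]),1).tolist() for a in np.radians([-45,135])])
im=d['wrist']['pixels'];h=cv2.cvtColor(im,cv2.COLOR_RGB2HSV);m=cv2.inRange(h,(105,120,50),(130,255,255));m[:95]=0;m[165:]=0
ys,xs=np.nonzero(m);print('wrist',xs.min(),xs.max(),'at rows',ys[xs==xs.min()],ys[xs==xs.max()])
print('pred', [np.round(proj(d['wrist'],[.539+.036*s*v[0],-.25+.036*s*v[1],.066]),1).tolist() for s in (-1,1)])
```

```text
[ 0.53920595 -0.25165205  0.0993    ]
wrist bulb [276.7 189.1] ring 539,-250 [274.1 144.4]
side bulb [389.  278.8] ring 539,-250 [386.3 286.2]
373 397 at rows [283 284 285 286 287 288 289 290] [293 294 295]
pred ring extents [[401.1, 287.0], [371.5, 285.5]]
wrist 216 331 at rows [132 133 134 135 136] [128 129 130 131 132 133 134 135 136 137 138 139 140 141 142 143 144 145]
pred [[215.2, 144.5], [333.1, 144.4]]
```

Run:
```python
from h import *
import pickle
for f in ('c19','c20'):
    d=pickle.load(open(f+'.pkl','rb'));c=d['wrist']
    print(f,'post1',np.round(proj(c,[.5891,-.2326,.09]),1))
    h=cv2.cvtColor(c['pixels'],cv2.COLOR_RGB2HSV);m=cv2.inRange(h,(105,120,50),(130,255,255))
    for e in (-.003,0,.003,.006):
        C=np.array([.539+e*.9455,-.25+e*.3255])
        for r in (.036,.024):
            pts=np.array([proj(c,[C[0]+r*np.cos(a),C[1]+r*np.sin(a),.066]) for a in np.linspace(0,6.28,73)])
            print(e,r,'rows',np.round([pts[:,1].min(),pts[:,1].max()],1),'cols',np.round([pts[:,0].min(),pts[:,0].max()],1))
    col=m[:,281]; print('col 262 transitions',np.nonzero(np.diff((m[:,262]>0).astype(int)))[0],'col 300',np.nonzero(np.diff((m[:,300]>0).astype(int)))[0])
    w=c['pixels'][0:170,200:350,::-1]; cv2.imwrite(f'pics/{f}z.png',cv2.resize(w,None,fx=3.4,fy=3.4,interpolation=cv2.INTER_CUBIC))
    for e in (0,.003,.006):
        C=np.array([.539+e*.9455,-.25+e*.3255]);out=[]
        for r in (.036,.024):
            pts=np.array([proj(c,[C[0]+r*np.cos(a),C[1]+r*np.sin(a),.066]) for a in np.linspace(0,6.28,721)])
            for x in (262,300): 
                q=pts[np.abs(pts[:,0]-x)<.4]; out.append(sorted(set(np.round(q[:,1]).astype(int))))
        print(e,out)
```

```text
c19 post1 [281.2  28.5]
-0.003 0.036 rows [ 38.6 124.1] cols [229.9 331.5]
-0.003 0.024 rows [ 56.1 112.6] cols [247.  314.4]
0 0.036 rows [ 34.  121.3] cols [229.4 332. ]
0 0.024 rows [ 51.9 109.6] cols [246.6 314.8]
0.003 0.036 rows [ 29.3 118.5] cols [228.9 332.6]
0.003 0.024 rows [ 47.6 106.5] cols [246.3 315.2]
0.006 0.036 rows [ 24.4 115.6] cols [228.4 333.2]
0.006 0.024 rows [ 43.1 103.4] cols [246.  315.6]
col 262 transitions [  1  32  56  98 117] col 300 [ 32  56  98 117]
0 [[np.int64(37), np.int64(118)], [np.int64(37), np.int64(118)], [np.int64(56), np.int64(57), np.int64(105)], [np.int64(57), np.int64(104), np.int64(105)]]
0.003 [[np.int64(32), np.int64(115), np.int64(116)], [np.int64(32), np.int64(115)], [np.int64(52), np.int64(53), np.int64(102)], [np.int64(52), np.int64(53), np.int64(101), np.int64(102)]]
0.006 [[np.int64(27), np.int64(28), np.int64(113)], [np.int64(27), np.int64(28), np.int64(112)], [np.int64(48), np.int64(99)], [np.int64(48), np.int64(98)]]
c20 post1 [272.1 101.3]
-0.003 0.036 rows [101.2 182.7] cols [215.2 332.9]
-0.003 0.024 rows [118.4 172.1] cols [235.1 313.1]
0 0.036 rows [ 96.6 180.2] cols [214.4 333.6]
0 0.024 rows [114.3 169.3] cols [234.6 313.6]
0.003 0.036 rows [ 91.9 177.5] cols [213.6 334.3]
0.003 0.024 rows [110.  166.4] cols [234.1 314. ]
0.006 0.036 rows [ 87.  174.8] cols [212.8 335. ]
0.006 0.024 rows [105.7 163.5] cols [233.5 314.4]
col 262 transitions [ 34  66 105 115] col 300 [ 92 120]
0 [[np.int64(97), np.int64(179)], [np.int64(101), np.int64(176)], [np.int64(115), np.int64(116), np.int64(168)], [np.int64(121), np.int64(162), np.int64(163)]]
0.003 [[np.int64(93), np.int64(177)], [np.int64(96), np.int64(173), np.int64(174)], [np.int64(111), np.int64(165)], [np.int64(117), np.int64(160)]]
0.006 [[np.int64(88), np.int64(174)], [np.int64(91), np.int64(171)], [np.int64(107), np.int64(162)], [np.int64(112), np.int64(113), np.int64(157)]]
```

View pics/c19z.png

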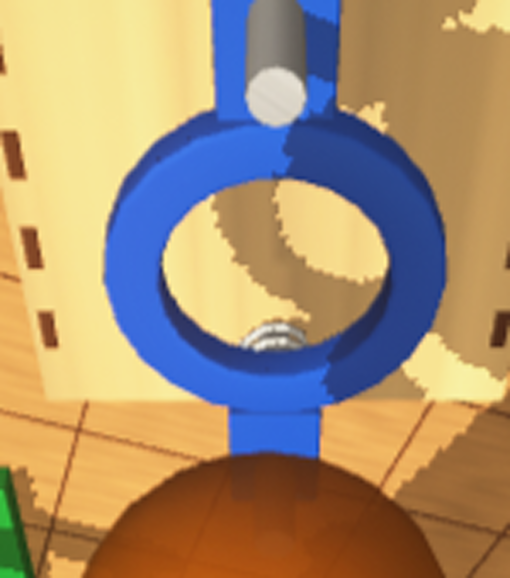

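The ring's inner and outer edges (rows 56 and 117) match a centre of (539, -250). Lowering to seat the flask, correcting 1.7 mm.

Call:
{"fn": "send_rows", "kwargs": {"steps": [[[-0.0005, -0.001, 0.0012], [0, 0, 0], 0.015], [[-0.001, -0.0026, 0.003], [0, 0, 0], 0.015], [[-0.0017, -0.0045, 0.0054], [0, 0, 0], 0.015], [[-0.0017, -0.0064, 0.0077], [0, 0, 0], 0.015], [[-0.0017, -0.0064, 0.0077], [0, 0, 0], 0.015]]}}

```text
time_s: 24.95
tool_pos: [0.5277, -0.2531, 0.1249]
tool_rot: [140.1, 0.0, -71.0]
force: [-0.5, -0.4, -1.3]
grip_width: 0.025
```

Call:
{"fn": "send_rows", "kwargs": {"steps": [[[0, -0.0013, 0.0015], [0, 0, 0], 0.015], [[0, -0.0026, 0.0031], [0, 0, 0], 0.015], [[0, -0.0038, 0.0046], [0, 0, 0], 0.015], [[0, -0.0038, 0.0046], [0, 0, 0], 0.015], [[0, -0.0038, 0.0046], [0, 0, 0], 0.015]]}}

```text
time_s: 25.37
tool_pos: [0.528, -0.2533, 0.1199]
tool_rot: [140.2, 0.0, -71.0]
force: [0.7, 1.3, 2.3]
grip_width: 0.0251
```

```bash
python3 planT.py 0.5287 -0.2535 0.1 -71 40
python3 - <<'E'
from h import *
import pickle
d={n:snap(n,f'pics/{n}21.png') for n in ('wrist','side')}; pickle.dump(d,open('c21.pkl','wb'))
s=d['wrist']['pixels'][60:360,120:420,::-1];t=d['side']['pixels'][240:340,340:440,::-1]
cv2.imwrite('pics/st21.png',np.hstack([cv2.resize(s,(400,400)),cv2.resize(t,(400,400),interpolation=cv2.INTER_CUBIC)]))
E
```

```text
pos [ 0.528  -0.2533  0.1199] goal rot [140.   0. -71.] rot [140.19   0.   -70.99] shift [ 0.0004 -0.0132  0.0148] turn [-0.0032 -0.0001  0.0002] grasp pt [ 0.5393 -0.2494  0.1342]
world x,y,z in tool axes [[0.326, -0.726, -0.605], [-0.945, -0.25, -0.209], [-0.0, 0.64, -0.768]] q [ -9.   43.7  32.7  74.6   3.1  98.4 -49.2] F [0.66 1.31 2.34] w 0.0251
```

View pics/st21.png

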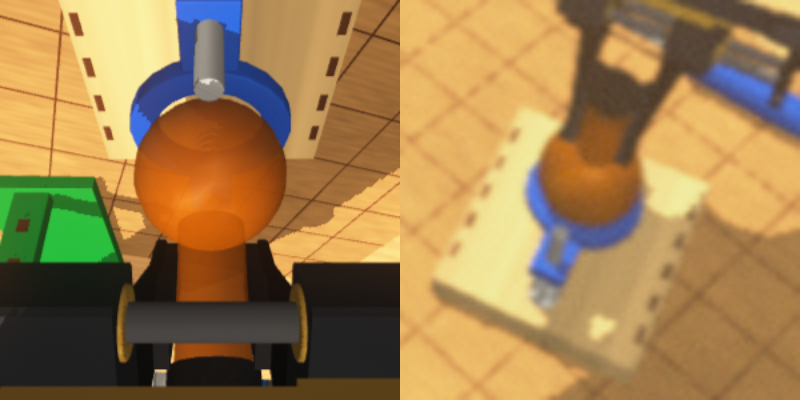

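Seated: the wrist force rose by about 5 N and the bulb is centred in the ring. Pressing down.

Call:
{"fn": "send_rows", "kwargs": {"steps": [[[0, -0.0016, 0.0019], [0, 0, 0], 0.015], [[0, -0.0032, 0.0038], [0, 0, 0], 0.015], [[0, -0.0048, 0.0058], [0, 0, 0], 0.015], [[0, -0.0064, 0.0077], [0, 0, 0], 0.015], [[0, -0.0077, 0.0092], [0, 0, 0], 0.015]]}}

```text
time_s: 25.88
tool_pos: [0.528, -0.2534, 0.1076]
tool_rot: [140.2, -0.0, -71.0]
force: [1.4, 2.3, 5.2]
grip_width: 0.025
```

Call:
{"fn": "send_rows", "kwargs": {"steps": [[[0, -0.001, 0.0012], [0, 0, 0], 0.015], [[0, -0.002, 0.0024], [0, 0, 0], 0.015], [[0, -0.003, 0.0036], [0, 0, 0], 0.015], [[0, -0.0032, 0.0038], [0, 0, 0], 0.015], [[0, -0.0032, 0.0038], [0, 0, 0], 0.015]]}}

```text
time_s: 26.3
tool_pos: [0.5281, -0.2534, 0.1031]
tool_rot: [140.2, -0.0, -71.0]
force: [1.2, 2.4, 7.1]
grip_width: 0.0252
```

Call:
{"fn": "send_rows", "kwargs": {"steps": [[[0, -0.0008, 0.001], [0, 0, 0], 0.015], [[0, -0.0016, 0.002], [0, 0, 0], 0.015], [[0, -0.0022, 0.0027], [0, 0, 0], 0.015], [[0, -0.0022, 0.0027], [0, 0, 0], 0.015], [[0, -0.0022, 0.0027], [0, 0, 0], 0.015]]}}

```text
time_s: 26.72
tool_pos: [0.5281, -0.2533, 0.1]
tool_rot: [140.2, -0.0, -71.0]
force: [0.9, 2.7, 7.9]
grip_width: 0.025
```

Call:
{"fn": "send_rows", "kwargs": {"steps": [[[0, -0.0006, 0.0008], [0, 0, 0], 0.015], [[0, -0.0013, 0.0015], [0, 0, 0], 0.015], [[0, -0.0013, 0.0015], [0, 0, 0], 0.015], [[0, -0.0013, 0.0015], [0, 0, 0], 0.015], [[0, -0.0013, 0.0015], [0, 0, 0], 0.015]]}}

```text
time_s: 27.13
tool_pos: [0.5283, -0.2533, 0.0992]
tool_rot: [140.2, -0.1, -71.0]
force: [1.4, 4.3, 11.6]
grip_width: 0.0251
```

The stop is reached: 2 mm commanded gave only 0.8 mm, with the force rising by about 4 N at TCP z 0.099. One firmer millimetre and a half, then I'll check.

Call:
{"fn": "send_rows", "kwargs": {"steps": [[[0, -0.0005, 0.0006], [0, 0, 0], 0.015], [[0, -0.001, 0.0012], [0, 0, 0], 0.015], [[0, -0.001, 0.0012], [0, 0, 0], 0.015], [[0, -0.001, 0.0012], [0, 0, 0], 0.015], [[0, -0.001, 0.0012], [0, 0, 0], 0.015]]}}

```text
time_s: 27.55
tool_pos: [0.5285, -0.2533, 0.0989]
tool_rot: [140.2, -0.1, -71.0]
force: [2.3, 4.7, 17.5]
grip_width: 0.0253
```

Call:
{"fn": "send_rows", "kwargs": {"steps": [[[0, 0, 0], [0, 0, 0], 0.015], [[0, 0, 0], [0, 0, 0], 0.015], [[0, 0, 0], [0, 0, 0], 0.015], [[0, 0, 0], [0, 0, 0], 0.015], [[0, 0, 0], [0, 0, 0], 0.015]]}}

```text
time_s: 27.97
tool_pos: [0.5285, -0.2533, 0.0989]
tool_rot: [140.2, -0.1, -71.0]
force: [2.3, 4.8, 17.7]
grip_width: 0.0252
```

```bash
python3 planT.py 0.5287 -0.2535 0.1 -71 40
python3 - <<'E'
from h import *
import pickle
d={n:snap(n,f'pics/{n}22.png') for n in ('wrist','side','scene')}; pickle.dump(d,open('c22.pkl','wb'))
s=d['wrist']['pixels'][60:360,120:420,::-1];t=d['side']['pixels'][240:340,340:440,::-1]
cv2.imwrite('pics/st22.png',np.hstack([cv2.resize(s,(400,400)),cv2.resize(t,(400,400),interpolation=cv2.INTER_CUBIC)]))
for z in (.041,.045,.05,.066):
    c=d['wrist']; p=np.array([proj(c,[.539+.036*np.cos(a),-.25+.036*np.sin(a),z]) for a in np.linspace(0,6.28,361)])
    c=d['side']; q=np.array([proj(c,[.539+.036*np.cos(a),-.25+.036*np.sin(a),z]) for a in np.linspace(0,6.28,361)])
    print(z,'wrist rows/cols',np.round([p[:,1].min(),p[:,0].min(),p[:,0].max()],1),'side',np.round([q[:,1].max(),q[:,0].min(),q[:,0].max()],1))
E
```

```text
pos [ 0.5285 -0.2533  0.0989] goal rot [140.   0. -71.] rot [ 1.4017e+02 -8.0000e-02 -7.0990e+01] shift [ 0.0002  0.0006 -0.0009] turn [-0.0029 -0.0012 -0.0008] grasp pt [ 0.5398 -0.2494  0.1133]
world x,y,z in tool axes [[0.326, -0.726, -0.605], [-0.945, -0.249, -0.21], [0.001, 0.641, -0.768]] q [ -8.9  44.9  32.3  75.2   2.6  96.6 -49.8] F [ 2.27  4.85 17.75] w 0.0252
0.041 wrist rows/cols [113.3 215.5 338.8] side [304.5 370.1 399.3]
0.045 wrist rows/cols [118.9 214.8 339.5] side [303.6 370.4 399.6]
0.05 wrist rows/cols [126.  213.9 340.4] side [302.5 370.6 400. ]
0.066 wrist rows/cols [150.7 210.9 343.4] side [298.9 371.5 401.2]
```

View pics/st22.png

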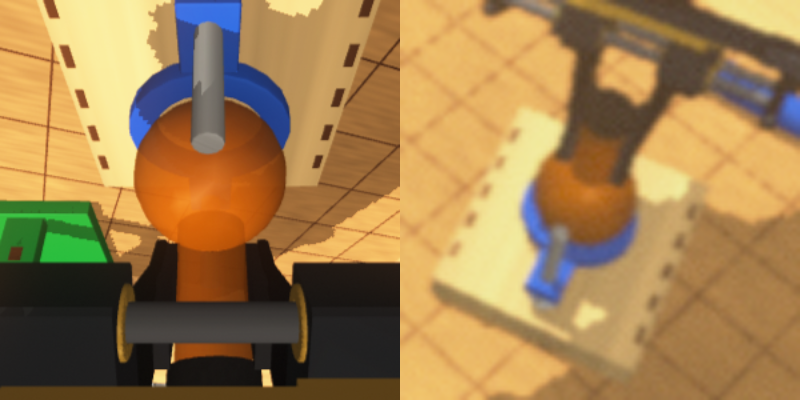

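View pics/side22.png

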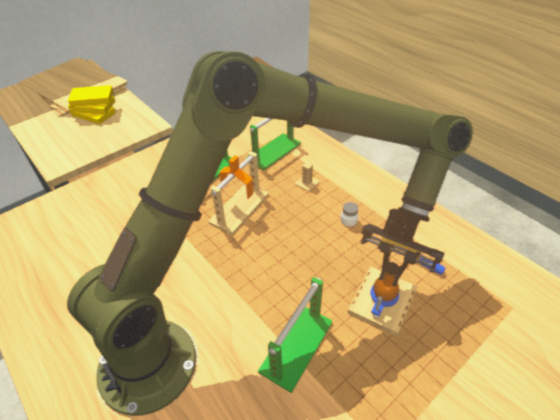

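The ring is down: the springs have disappeared under the lug and the post stands well clear above it. TCP z is 0.0989 against the expected 0.0996, with the force held steady on the stop. A last check on the guard and the bystanders, then I'll hand in.

Run:
```python
import cv2,numpy as np
a=cv2.imread('pics/side0.png');b=cv2.imread('pics/side22.png')
f=lambda im:cv2.resize(im[130:280,190:450],None,fx=1.5,fy=1.5,interpolation=cv2.INTER_CUBIC)
cv2.imwrite('pics/cmp.png',np.hstack([f(a),f(b)]))
```

```text
(no output)
```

View pics/cmp.png

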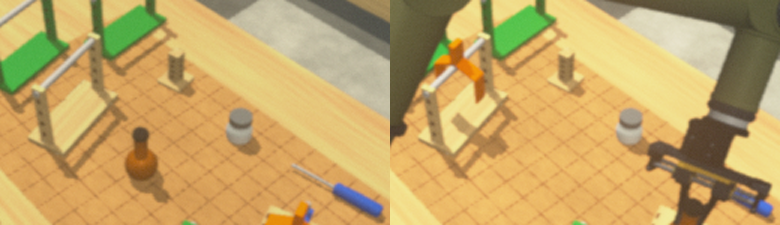

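The guard hangs astride the bar. The tower (566,68), the jar (629,125) and the screwdriver (its end at (765,205)) are where they started.

Run:
```python
from cell import env
o=env.get_obs();print(o['time_s'],o['tool_pos'],o['force'],o['grip_width'])
print(env.sign_off())
```

```text
28.1167 [ 0.5284619  -0.25333119  0.09893822] [ 2.40652399  5.50322336 17.518511  ] 0.024952896989362715
the job is handed in; nothing more can be done
None
```

The orange guard hangs by itself astride the plywood rail's bar. The amber flask sits upright in the blue ring, pressed fully down and still held by its neck. I handed the job in at 28.1 s of the 58 s allowed.

- **Neck grip:** Two upright grasps closed at 29.6 and 29.2 mm because the long pads caught the 31 mm stopper. I reopened, tilted the tool 40° and closed again; that grip read 25.5 mm on the 26 mm neck.
- **Ring down:** The tool stopped at z = 0.0989 m (expected 0.0996 for fully down). The last two millimetre-scale pushes barely moved it while the force climbed. The push is now about 20 N, more than the 8–10 N needed, because I pressed a little past the stop. The springs look fully compressed in the side view.
- **Guard:** It touched the bar at the predicted height. In the views taken after I let go, it hung evenly on the bar, the last of them just before handing in.
- **Left alone:** The jar, the tower and the visible end of the screwdriver match their starting places in the last side view; the gripper hides the rest of the screwdriver.
- **Disagreement:** Side and scene camera heights for the rail came out about 8 mm too low, so I relied on the wrist camera views, which matched the given sizes to about 1 mm there.

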